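# Weigh the jar from the back of the stock tray

### The job

The low white jar stands hemmed in on the grey stock tray: first move the three tall things around it (amber bottle, square white bottle, steel canister) to the long white side tray, then stand the jar on the middle of the balance pan. Only then put the three tall things back on the stock tray, each on the very place where it stood at the start. Keep all four upright and leave the tube rack and the burner alone.

Things in the scene. Friction and masses are not known exactly. Their poses are not given: they have to be found in the camera images.
- jar_mid (a point): Low round lidded jar of white porcelain, diameter 54 mm, height 60 mm, straight sides; loose, about 160 g. The point is its centre, 30 mm above its foot. It starts on the middle place of the stock tray. Its z axis points up through the lid.
- amber_mid (a point): Round amber glass bottle, 135 mm tall: body of diameter 54 mm up to 72 mm, shoulder narrowing to a neck of diameter 32 mm at 90 mm, blue screw cap of diameter 36 mm from 100 mm to the top; loose, about 250 g. Best gripped by the cap. The point is on its axis, half-way up, 67.5 mm above its foot; z axis up.
- square_mid (a point): Square white plastic bottle, 125 mm tall: body 50 x 50 mm up to 76 mm, narrowing to a round neck of diameter 30 mm at 86 mm, round black cap of diameter 34 mm from 92 mm to the top; loose, about 180 g. Best gripped by the cap. The point is on its axis, half-way up, 62.5 mm above its foot; z axis up.
- canister_mid (a point): Straight closed cylinder of bright steel with a thin dark line under its lid, diameter 46 mm, height 145 mm, lid fixed on; loose, about 220 g. The point is its centre, 72.5 mm above its foot; z axis up.
- stock_tray: Flat grey plastic tray fixed to the bench, 220 (x) x 230 (y) mm, floor 4 mm thick, rim 12 mm high. Origin: centre of its underside. Four round places ringed in white on its floor: the jar's at the centre, and three for the tall things 66 mm from it, towards the tray's -x, +y and -y; which tall thing stands on which of the three differs from start to start. The tray may be turned up to 20 degrees.
- side_tray: Empty white plastic tray with a low rim, fixed to the bench, 320 (its x) x 140 (its y) mm outside, walls 5 mm thick and 20 mm high, floor 5 mm thick; three tall things fit standing in a row along its x axis, 100 mm apart. Origin: centre of its underside. Lies on the robot's left or right.
- pan (a point): Centre of the top face of the balance's round steel pan (diameter 110 mm), 60 mm above the bench. The balance is a white box 200 (x) x 170 (y) x 50 mm fixed to the bench, with its dark display on the -x side; it stands on the other side from the side tray. The pan does not move.
- tube_rack: Bystander: blue wire rack 60 x 156 mm with black-capped test tubes, 115 mm high, loose, beyond the stock tray. Origin: centre of its underside.
- burner: Bystander: unlit gas burner, dark round foot of diameter 84 mm with a thin steel tube, 120 mm high, loose, beyond the stock tray. Origin: centre of its underside.
Things that resemble listed ones, but are neither listed nor needed, are in the scene too. What is shaped like the part that bears canister_mid but green is not meant.

How it is judged (in metres and radians):
On the way, in this order (a step that is already met when the one before it is completed fails the run):
1. all three tall things stand upright on the floor of the side tray, the jar still in its place (within 25 mm) (x of amber_mid in the frame of side_tray between -0.15 and 0.15 m and y of amber_mid in the frame of side_tray between -0.06 and 0.06 m and z of amber_mid in the frame of side_tray below 0.0795 m and angle between each of amber_mid, square_mid, canister_mid's own z axis and vertical below 0.12 rad and x of square_mid in the frame of side_tray between -0.15 and 0.15 m and y of square_mid in the frame of side_tray between -0.06 and 0.06 m and z of square_mid in the frame of side_tray below 0.0745 m and x of canister_mid in the frame of side_tray between -0.15 and 0.15 m and y of canister_mid in the frame of side_tray between -0.06 and 0.06 m and z of canister_mid in the frame of side_tray below 0.0845 m and distance of jar_mid from where it was at the start of the episode below 0.025 m), for 0.2 s.
2. the jar stands upright on the pan, within 15 mm of its centre, the three tall things still standing in the side tray (horizontal distance between jar_mid and pan below 0.015 m and z of jar_mid in the frame of pan between 0.024 and 0.036 m and angle between jar_mid's own z axis and vertical below 0.1 rad and x of amber_mid in the frame of side_tray between -0.15 and 0.15 m and y of amber_mid in the frame of side_tray between -0.06 and 0.06 m and z of amber_mid in the frame of side_tray below 0.0795 m and angle between each of amber_mid, square_mid, canister_mid's own z axis and vertical below 0.12 rad and x of square_mid in the frame of side_tray between -0.15 and 0.15 m and y of square_mid in the frame of side_tray between -0.06 and 0.06 m and z of square_mid in the frame of side_tray below 0.0745 m and x of canister_mid in the frame of side_tray between -0.15 and 0.15 m and y of canister_mid in the frame of side_tray between -0.06 and 0.06 m and z of canister_mid in the frame of side_tray below 0.0845 m), for 0.2 s.
At the end, for the whole second after the job is handed in: The jar stands upright on the balance pan, its axis within 15 mm of the pan's centre; the amber bottle, the square bottle and the canister each stand upright on the stock tray within 15 mm of where that very thing stood at the start; all four released and at rest (horizontal distance between jar_mid and pan below 0.015 m and z of jar_mid in the frame of pan between 0.024 and 0.036 m and angle between each of jar_mid, amber_mid, square_mid, canister_mid's own z axis and vertical below 0.1 rad and distance of each of amber_mid, square_mid, canister_mid from where it was at the start of the episode below 0.015 m and linear speed of each of amber, square, canister, jar below 0.02 m/s); the robot touches nothing.
It fails at once if a bottle, the canister or the jar is tipped by more than 35 degrees (angle between any of amber_mid, square_mid, canister_mid, jar_mid's own z axis and vertical above 0.61 rad).
It fails at once if the tube rack or the burner is displaced by more than 25 mm (distance of any of tube_rack, burner from where it was at the start of the episode above 0.025 m).
It also fails if it takes over 144 s, if anything falls off the work surface, if the arm or the gripper's body presses on something with over 40 N, if the wrist force passes 120 N, or if a joint passes its speed limit or range.

### The arm

A 6-joint arm with a two-finger parallel gripper is mounted at the origin on the work surface. World frame = base frame: x ahead of the robot, y to its left, z up, the work surface at z = 0. Lengths are in m, angles in degrees, forces in N, time in s.
With the tool pointing down it reaches from about 0.3 to 0.75 m from the base axis. Payload 8.5 kg.
Tool frame: the origin (TCP) lies on the centre line of the jaws, within the pads' length; the fingertips stand env.tips_ahead ahead of it and the grasp point (between the pads) lies 8 mm behind it (env.tips_ahead is the distance from the TCP to the fingertips, in m); z points along the fingers, y is the direction in which the jaws open and shut (so a half turn about z gives the same grasp; the last joint's range is limited). The gripper opens to 85 mm and grips with 20 to 120 N. Pads are 22 mm wide; open, the fingers measure 114 mm over their backs; the gripper's body (76 mm by 85 mm) begins 54 mm behind the grasp point. The pads swing forward as they close: fully open they stand 13 mm farther back than shut.
Start: joints at [52.351, 21.807, 74.336, -0, 83.858, -12.336], TCP at [0.235, 0.497, 0.222] pointing down, gripper open.
Joint ranges: [-178.18, 178.18], [-50.72, 133.34], [12.68, 142.11], [-81.47, 261.47], [9.98, 163.14], [-165.26, 165.26]. Speed limits (degrees/s): [136.94, 136.94, 180, 180, 180, 180].

### API

Orientations are given as a 3x3 rotation matrix whose columns are the frame's x, y, z axes.
In Python, from rig import env gives the robot as it stands.
- The arm moves only by the tool servo_tool, never from a script. Its argument "commands" is a list of rows, each an object with "linear": the shift along the tool's x, y, z in mm, a list of three; "angular": the turn, a rotation vector about the tool's x, y, z in degrees, a list of three; "gripper": the opening, from -1 (shut) to 1 (fully open). In form: [{"linear": [x, y, z], "angular": [rx, ry, rz], "gripper": gripper}, ...]. A call has 1 to 20 rows; each row is the pose to reach, as a shift and turn from the pose commanded when the call began, along the tool's axes at that moment; what a row does not reach only later rows make up. A row lasts 1/10 s, in which the tool goes at most 50 mm and 8.59 degrees, less where a joint would pass 70% of its speed; a pose out of reach is approached as far as the arm can. A call with a gripper value outside its range is refused whole. The fingers move at their own pace and stop on an object; "force" is the grip in N (left out, the last holds). Time passes only in rows, so rows that repeat a pose let the fingers close. It gives the time, the measured TCP pose, the force and the opening at its end, in the units of the state.
- env.observe(): the state, without advancing time (a new reading comes with each control period).
- env.get_image(name): name is "scene" or "top" or "wrist"; returns a dict with "frame" (384x512x3 uint8, blue, green, red), "fx", "fy", "cx", "cy" (pixels), "k1" (the pictures are not rectified: a ray, as slopes to the right and down, at radius r is drawn at 1 + k1 r^2 times it, then the intrinsics apply), "cam_to_world" (4x4, takes a point from camera to world coordinates); the wrist camera has in their place "T_tool_cam" (4x4, takes a point from camera to tool coordinates, whose origin is the TCP and whose axes are the flange's). Camera axes: x right, y up, looking along -z (the intrinsics and any distortion apply to the point x, -y, -z); pixel columns grow to the right and rows downward; lengths in m; the calibration is good to about 2 mm. A picture is of the moment at which its call begins: read the wrist's pose just before it. There is no depth.
- env.close_job(): hands the job in, once; it reports no verdict.
Trained networks look in a picture, given as the dict that the camera call returned (one of the last four; its "shot" number tells which), for a name from the list of things; names that differ only in an ending like _2 or _b are one class to them, and where a whole thing is asked for, a point or a joint stands for the part that bears it (a point fixed in the world has none). Each returns a list of dicts, best first, with "confidence" (0 to 1); they miss things now and then, are a little off and sometimes report something else, mostly with a low value. They report only what shows in the picture. A call takes as long as a camera call. They do not tell look-alikes from the thing itself.
- env.trace(picture, query): "pixels" (384x512 bool, what is visible of it) and "extent" ([left, top, right, bottom] in pixels, round what is visible of it).
The state is a dict: "time_s": time; "q": joint angles; "qvel": joint speeds; "joint_efforts": joint torques, N m; "position": TCP position; "tool_rot": TCP orientation; "ft_force": force on the tool from outside, world axes, zero at the start; "wrist_torque": the same for the moment, N m; "grip_width": finger opening in m.
Only numpy, scipy, OpenCV 4.12 (cv2) and the standard library are available. Lean on these libraries where they do the work, as an engineer would, in place of code of your own. Each camera call takes 0.05 s, during which the arm holds its last target.

## Working session

There is one attempt and no reset: what is moved stays moved. The work goes in short steps, Python scripts to look and compute and a tool call to move; the robot and the scene stay as the last step left them, time stands still between calls to the robot, and variables do not carry over. Pictures are saved under pics/ and viewed, and the job is handed in when it is done.

Besides the shell and the picture viewer there is one more tool, called after "Emit:" in YAML: its name, and indented under it one key for each argument. servo_tool: Moves the arm, as the interface text tells. Its arguments: {"type":"object","properties":{"commands":{"type":"array","items":{"type":"object","properties":{"linear":{"type":"array","items":{"type":"number"}},"angular":{"type":"array","items":{"type":"number"}},"gripper":{"type":"number"}}}},"force":{"type":"number"}},"required":["commands"]}

```bash
ls; mkdir -p pics; python3 - <<'E'
from rig import env
import cv2,numpy as np
o=env.observe(); print({k:np.round(v,3).tolist() for k,v in o.items()}); print(env.tips_ahead)
for n in ["scene","top","wrist"]:
    p=env.get_image(n); cv2.imwrite(f"pics/{n}0.png",p["frame"])
    print(n,p["fx"],p["cx"],p["cy"],p["k1"],np.round(p.get("cam_to_world",p.get("T_tool_cam")),3).tolist())
E
```

```text
pics
{'time_s': 0.0, 'q': [52.35, 21.841, 74.386, -0.001, 83.858, -12.336], 'qvel': [0.004, 0.02, -0.105, -0.013, -0.024, 0.081], 'joint_efforts': [-0.0, -44.846, -23.127, -0.0, 0.005, 0.0], 'position': [0.235, 0.497, 0.221], 'tool_rot': [[-0.904, 0.428, -0.001], [0.428, 0.904, -0.001], [0.0, -0.001, -1.0]], 'ft_force': [0.197, 0.713, 0.326], 'wrist_torque': [0.005, 0.044, 0.034], 'grip_width': 0.085}
0.011
scene 479.13182819450196 265.88448860043945 195.80982110965235 -0.11060772497004186 [[-0.778, -0.356, 0.518, 1.19], [0.628, -0.452, 0.633, 0.73], [0.009, 0.818, 0.576, 0.753], [0.0, 0.0, 0.0, 1.0]]
top 375.81816725515597 254.22883329274637 190.79871424845913 -0.1272754044388102 [[0.002, 0.985, -0.175, 0.424], [-1.0, 0.004, 0.011, 0.011], [0.012, 0.175, 0.985, 0.945], [0.0, 0.0, 0.0, 1.0]]
wrist 276.6643177901037 257.8632315348904 192.3587754631809 -0.06426095074352019 [[-0.0, 0.951, 0.308, 0.08], [1.0, 0.0, 0.0, 0.001], [0.0, 0.308, -0.951, -0.153], [0.0, 0.0, 0.0, 1.0]]
```

View pics/scene0.png

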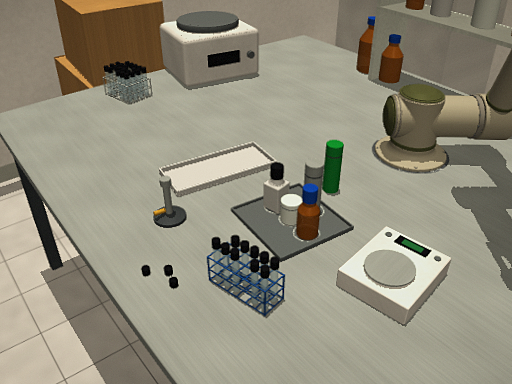

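View pics/top0.png

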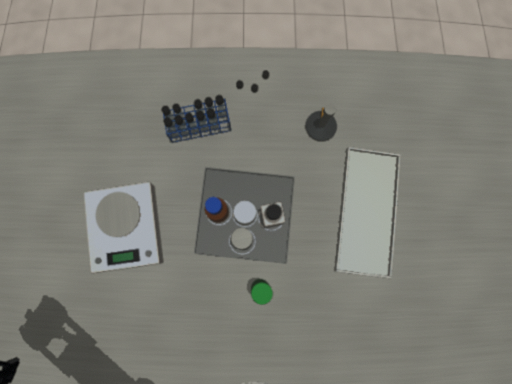

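View pics/wrist0.png

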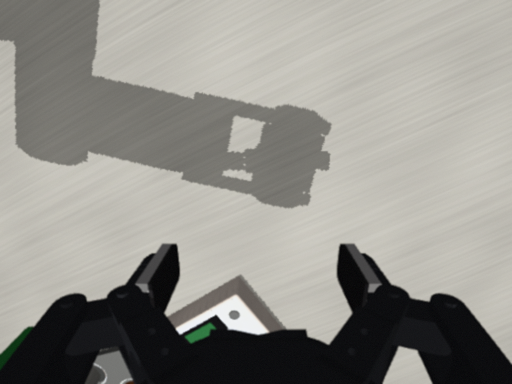

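```bash
cat > h.py <<'E'
from rig import env
import cv2,numpy as np
def proj(p,P):
    P=np.atleast_2d(P); T=np.linalg.inv(p["cam_to_world"]); c=P@T[:3,:3].T+T[:3,3]
    s=np.c_[c[:,0]/-c[:,2],-c[:,1]/-c[:,2]]; r2=(s**2).sum(1,keepdims=True)
    s=s*(1+p["k1"]*r2); return np.c_[p["fx"]*s[:,0]+p["cx"],p["fy"]*s[:,1]+p["cy"]]
def ray(p,uv):
    uv=np.atleast_2d(uv).astype(float); d=np.c_[(uv[:,0]-p["cx"])/p["fx"],(uv[:,1]-p["cy"])/p["fy"]]; s=d.copy()
    for _ in range(20): s=d/(1+p["k1"]*(s**2).sum(1,keepdims=True))
    T=p["cam_to_world"]; return T[:3,3],np.c_[s[:,0],-s[:,1],-np.ones(len(s))]@T[:3,:3].T
def onz(p,uv,z):
    o,d=ray(p,uv); return o+d*((z-o[2])/d[:,2:3])
def wristpic():
    o=env.observe(); p=env.get_image("wrist"); T=np.eye(4);T[:3,:3]=np.array(o["tool_rot"]);T[:3,3]=o["position"]
    p["cam_to_world"]=T@np.array(p["T_tool_cam"]); return p,o
E
python3 - <<'E'
from h import *
s=env.get_image("scene"); t=env.get_image("top")
for p,n in((s,"s"),(t,"t")):
    for q in ["jar_mid","amber_mid","square_mid","canister_mid","stock_tray","side_tray","pan","tube_rack","burner"]:
        try:
            for d in env.trace(p,q)[:3]:
                m=d["pixels"]; ys,xs=np.nonzero(m); print(n,q,round(d["confidence"],2),np.round(d["extent"],1),m.sum(),xs.mean().round(1),ys.mean().round(1))
        except Exception as e: print(n,q,e)
a=s["frame"][130:270,210:370]; b=t["frame"][155:275,180:310]
cv2.imwrite("pics/sz.png",cv2.resize(a,None,fx=5,fy=4.28,interpolation=cv2.INTER_CUBIC))
cv2.imwrite("pics/sz.png",cv2.resize(a,None,fx=4,fy=4,interpolation=cv2.INTER_CUBIC))
cv2.imwrite("pics/tz.png",cv2.resize(b,None,fx=5,fy=5,interpolation=cv2.INTER_CUBIC))
import pickle; pickle.dump((s,t),open("p0.pkl","wb"))
E
```

```text
s jar_mid 0.97 [281.2 194.4 303.3 225.1] 505 288.7 207.5
s amber_mid 0.82 [295.3 185.8 321.1 240.4] 1059 307.6 213.4
s square_mid 0.66 [263.1 160.1 287.8 211.4] 861 274.2 187.4
s canister_mid 0.75 [323.  141.5 345.2 195.8] 866 331.9 165.9
s canister_mid 0.67 [307.2 159.5 321.5 189.3] 444 313.5 171.8
s side_tray 0.91 [155.7 140.4 278.2 199. ] 3344 216.3 167.6
s side_tray 0.55 [297.3 186.2 319.7 241. ] 1073 307.8 212.9
s pan 0.97 [335.6 223.3 451.1 322. ] 6609 393.0 273.3
s tube_rack 0.82 [207.5 235.2 284.1 311. ] 3555 246.0 270.0
s burner 0.61 [151.2 177.  185.5 230.9] 861 168.3 207.8
t jar_mid 0.45 [261.8 201.1 284.1 229.9] 523 272.2 214.5
t amber_mid 0.65 [205.  197.3 230.  223.8] 531 216.5 209.6
t square_mid 0.68 [264.9 200.2 283.5 228.1] 521 272.3 214.7
t canister_mid 0.75 [230.8 228.6 252.2 250. ] 386 242.0 237.9
t canister_mid 0.63 [252.  280.8 273.8 303.4] 457 261.4 291.7
t stock_tray 0.85 [191.9 165.2 293.  264.2] 6598 244.5 214.3
t side_tray 0.9 [334.4 148.3 400.2 280. ] 6822 368.0 212.6
t pan 0.87 [ 85.  182.5 162.6 271.4] 5951 123.0 227.2
t tube_rack 0.71 [166.9  96.1 234.1 143.4] 2065 195.0 117.8
t burner 0.68 [307.5 102.9 337.8 138.6] 889 321.5 123.8
```

View pics/sz.png

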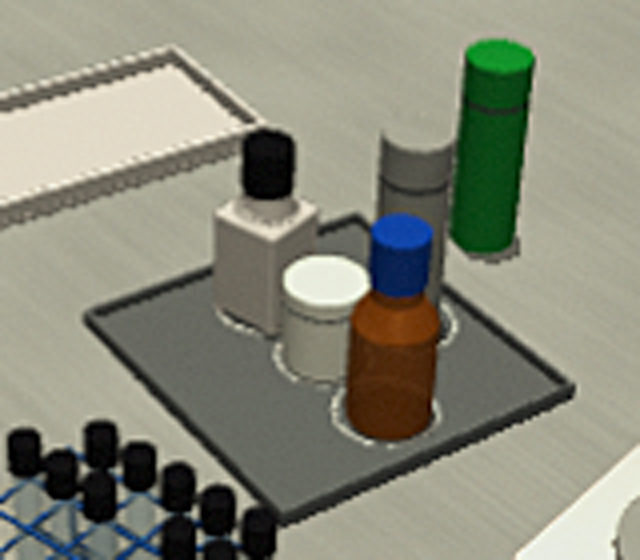

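View pics/tz.png

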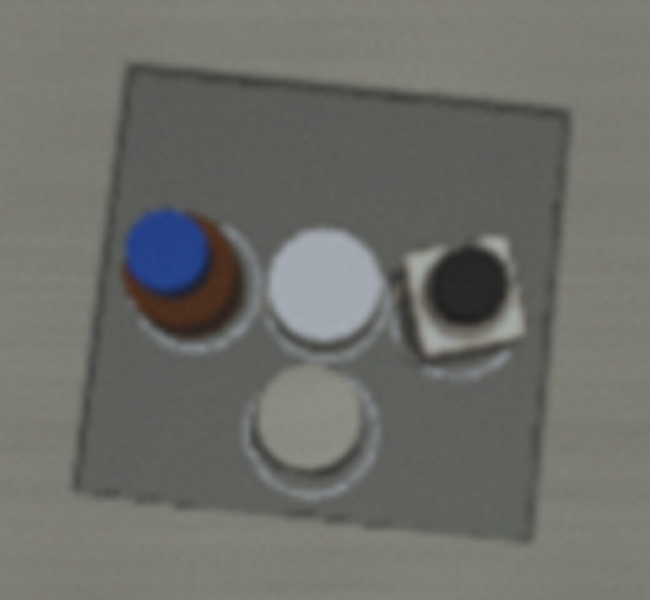

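```bash
python3 - <<'E'
from h import *; import pickle
s,t=pickle.load(open("p0.pkl","rb"))
H=dict(amber=.139,square=.129,canister=.149,jar=.064)
T=dict(amber=(167,252),square=(467,286),canister=(310,418),jar=(324,286))
S=dict(amber=(402,231),square=(269,144),canister=(418,137),jar=(327,280))
for n in H:
    a=onz(t,(np.array(T[n])+.5)/5-.5+[180,155],H[n])[0]; b=onz(s,(np.array(S[n])+.5)/4-.5+[210,130],H[n])[0]
    print(n,a.round(4),b.round(4))
# tray
c=(np.array([(128,64),(571,112),(532,542),(74,490)])+.5)/5-.5+[180,155]
C=onz(t,c,.012)[:,:2];print(C.round(3),C.mean(0).round(4))
c2=(np.array([(360,214),(574,388),(285,522),(88,316)])+.5)/4-.5+[210,130]
C2=onz(s,c2,.012)[:,:2];print(C2.round(3),C2.mean(0).round(4))
def img(p,box,f,n): 
    x0,y0,x1,y1=box; cv2.imwrite(n,cv2.resize(p["frame"][y0:y1,x0:x1],None,fx=f,fy=f,interpolation=cv2.INTER_CUBIC))
img(t,(75,175,175,285),5,"pics/bal_t.png"); img(t,(325,140,410,285),4,"pics/side_t.png"); img(s,(150,130,290,205),5,"pics/side_s.png")
img(s,(330,220,455,325),5,"pics/bal_s.png")
E
```

```text
amber [0.5358 0.0908 0.139 ] [0.5369 0.0921 0.139 ]
square [ 0.5227 -0.0396  0.129 ] [ 0.5251 -0.0399  0.129 ]
canister [0.4641 0.0282 0.149 ] [0.4699 0.0343 0.149 ]
jar [0.5303 0.0238 0.064 ] [0.5308 0.0249 0.064 ]
[[ 0.65   0.125]
 [ 0.626 -0.101]
 [ 0.41  -0.078]
 [ 0.435  0.147]] [0.5303 0.0235]
[[ 0.41  -0.074]
 [ 0.437  0.153]
 [ 0.655  0.133]
 [ 0.629 -0.094]] [0.5329 0.0296]
```

View pics/bal_t.png

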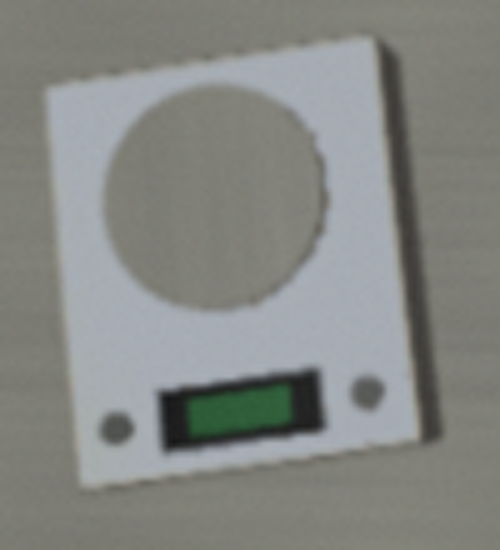

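View pics/side_t.png

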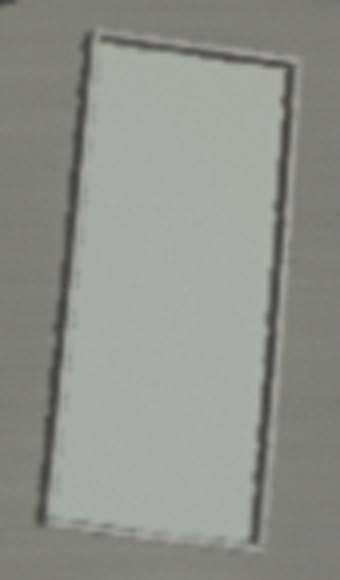

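View pics/side_s.png

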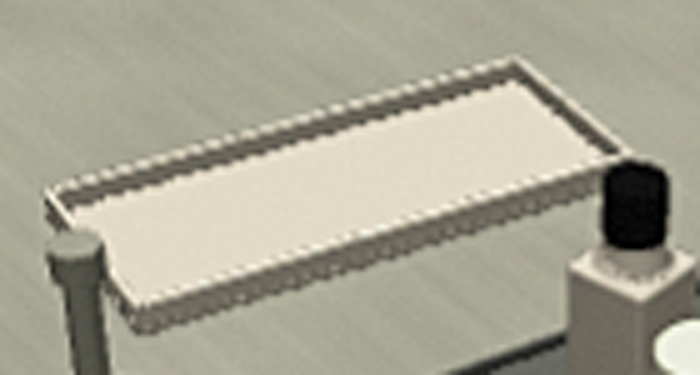

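View pics/bal_s.png

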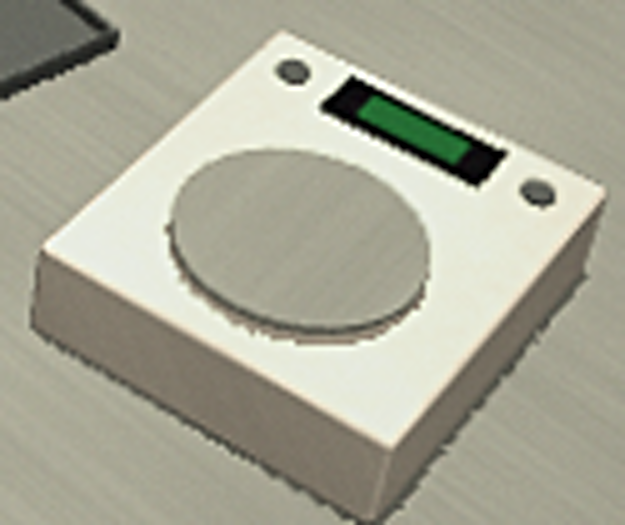

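```bash
python3 - <<'E'
from h import *; import pickle
s,t=pickle.load(open("p0.pkl","rb"))
cv=lambda L,f,o:(np.array(L)+.5)/f-.5+np.array(o)
C=onz(t,cv([(90,30),(301,62),(264,550),(40,522)],4,(325,140)),.02)[:,:2];print(C.round(3),C.mean(0))
C=onz(s,cv([(517,60),(632,152),(143,310),(45,195)],5,(150,130)),.02)[:,:2];print(C.round(3),C.mean(0))
print("pan",onz(t,cv([(214,197)],5,(75,175)),.06),onz(s,cv([(301,239)],5,(330,220)),.06))
print("burner",onz(t,[(321,126)],.01),"rack",onz(t,[(195,118)],.1),"green",onz(t,[(262,293)],.145))
# overlay predicted rings at z for canister
for n,(x,y,h,r) in dict(c=(.465,.029,.149,.023),a=(.536,.091,.139,.018),q=(.524,-.040,.129,.017),j=(.5303,.024,.064,.027)).items():
    a=np.linspace(0,2*np.pi,60); P=np.c_[x+r*np.cos(a),y+r*np.sin(a),0*a+h]
    for p in(s,t): 
        p.setdefault("big",cv2.resize(p["frame"],None,fx=5,fy=5,interpolation=cv2.INTER_CUBIC))
        cv2.polylines(p["big"],[((proj(p,P)+.5)*5-.5).astype(int)],True,(0,0,255),1)
cv2.imwrite("pics/os.png",s["big"][650:1220,1200:1750]);cv2.imwrite("pics/ot.png",t["big"][850:1300,950:1500])
E
```

```text
[[ 0.704 -0.24 ]
 [ 0.685 -0.38 ]
 [ 0.373 -0.337]
 [ 0.392 -0.196]] [ 0.53854135 -0.28831113]
[[ 0.375 -0.333]
 [ 0.391 -0.201]
 [ 0.704 -0.237]
 [ 0.689 -0.374]] [ 0.53952458 -0.28601087]
pan [[0.52369372 0.32869303 0.06      ]] [[0.52610357 0.33225306 0.06      ]]
burner [[ 0.76425464 -0.17545914  0.01      ]] rack [[0.7497236  0.14240449 0.1       ]] green [[ 0.35029778 -0.01482271  0.145     ]]
```

View pics/os.png

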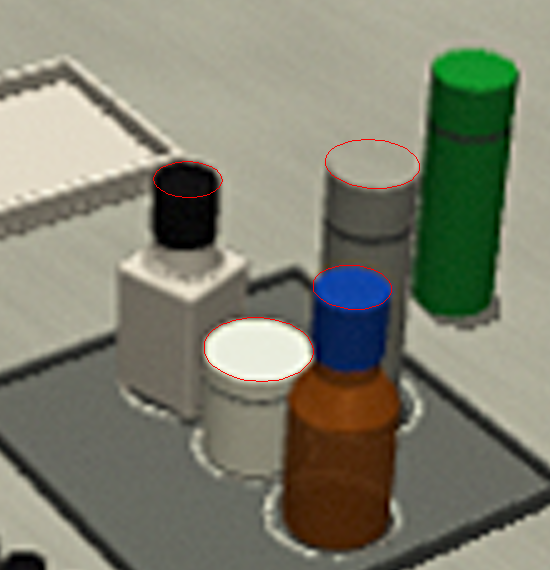

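View pics/ot.png

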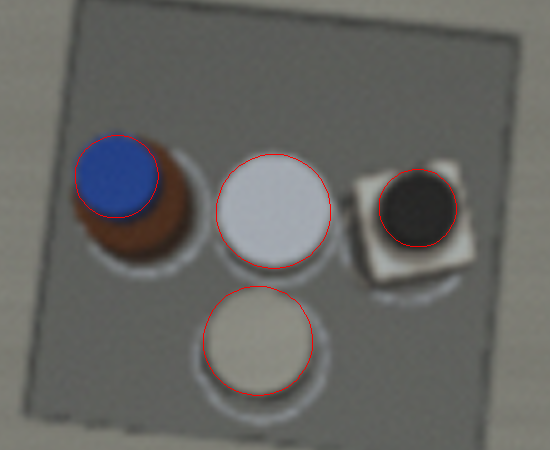

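Emit:
servo_tool:
  commands:
    - {"linear": [-60,-45,-20],"angular": [0,0,-5],"gripper": 1}
    - {"linear": [-491,-362,-40],"angular": [0,0,-25.3],"gripper": 1}
    - {"linear": [-491,-362,-40],"angular": [0,0,-25.3],"gripper": 1}
    - {"linear": [-491,-362,-40],"angular": [0,0,-25.3],"gripper": 1}
    - {"linear": [-491,-362,-40],"angular": [0,0,-25.3],"gripper": 1}
    - {"linear": [-491,-362,-40],"angular": [0,0,-25.3],"gripper": 1}
    - {"linear": [-491,-362,-40],"angular": [0,0,-25.3],"gripper": 1}
    - {"linear": [-491,-362,-40],"angular": [0,0,-25.3],"gripper": 1}
    - {"linear": [-491,-362,-40],"angular": [0,0,-25.3],"gripper": 1}
    - {"linear": [-491,-362,-40],"angular": [0,0,-25.3],"gripper": 1}
    - {"linear": [-491,-362,-40],"angular": [0,0,-25.3],"gripper": 1}
    - {"linear": [-491,-362,-40],"angular": [0,0,-25.3],"gripper": 1}
    - {"linear": [-491,-362,-40],"angular": [0,0,-25.3],"gripper": 1}
    - {"linear": [-491,-362,-40],"angular": [0,0,-25.3],"gripper": 1}
    - {"linear": [-491,-362,-40],"angular": [0,0,-25.3],"gripper": 1}
    - {"linear": [-491,-362,-40],"angular": [0,0,-25.3],"gripper": 0.5}
    - {"linear": [-491,-362,-40],"angular": [0,0,-25.3],"gripper": 0.5}

```text
time_s: 2.85
position: [0.5238, -0.0389, 0.2618]
tool_rot: [[-1.0, -0.001, 0.0], [-0.001, 1.0, -0.0], [-0.0, -0.0, -1.0]]
ft_force: [0.4, 0.4, -0.1]
grip_width: 0.0644
```

```bash
python3 - <<'E'
from h import *
p,o=wristpic(); print(o["position"],np.round(o["tool_rot"],4).tolist(),o["q"],o["grip_width"])
f=p["frame"].copy()
for x,y,h,r in((.466,.029,.149,.023),(.536,.091,.139,.018),(.524,-.040,.129,.017),(.5305,.024,.064,.027)):
    a=np.linspace(0,2*np.pi,60); P=np.c_[x+r*np.cos(a),y+r*np.sin(a),0*a+h]
    cv2.polylines(f,[proj(p,P).astype(int)],True,(0,0,255),1)
cv2.imwrite("pics/w1.png",f)
E
```

```text
[ 0.52383595 -0.03888207  0.26181208] [[-1.0, -0.0013, 0.0003], [-0.0013, 1.0, -0.0], [-0.0003, -0.0, -1.0]] [-1.71734808e+01  1.77772090e+01  7.37712576e+01  4.79537791e-03
  8.84328321e+01 -1.07247104e+02] 0.06443211441426128
```

View pics/w1.png

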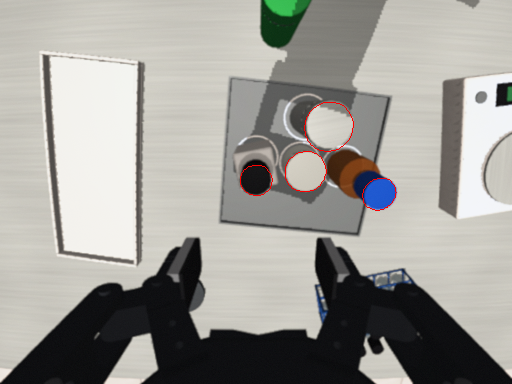

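Emit:
servo_tool:
  commands:
    - {"linear": [0,-1,20],"gripper": 0.5}
    - {"linear": [0,-1,50],"gripper": 0.5}
    - {"linear": [0,-1,80],"gripper": 0.5}
    - {"linear": [0,-1,110],"gripper": 0.4}
    - {"linear": [0,-1,130],"gripper": 0.3}
    - {"linear": [0,-1,145],"gripper": 0.2}
    - {"linear": [0,-1,155],"gripper": 0.1}
    - {"linear": [0,-1,158],"gripper": 0}
    - {"linear": [0,-1,158],"gripper": -0.1}
    - {"linear": [0,-1,158],"gripper": -0.15}
    - {"linear": [0,-1,158],"gripper": -0.2}
    - {"linear": [0,-1,158],"gripper": -0.3}
    - {"linear": [0,-1,158],"gripper": -1}
    - {"linear": [0,-1,158],"gripper": -1}
    - {"linear": [0,-1,158],"gripper": -1}
  force: 40

```text
validation failed for argument at $.co...
```

Emit:
servo_tool:
  commands:
    - {"linear": [0,-1,20],"angular": [0,0,0],"gripper": 0.5}
    - {"linear": [0,-1,50],"angular": [0,0,0],"gripper": 0.5}
    - {"linear": [0,-1,80],"angular": [0,0,0],"gripper": 0.5}
    - {"linear": [0,-1,110],"angular": [0,0,0],"gripper": 0.4}
    - {"linear": [0,-1,130],"angular": [0,0,0],"gripper": 0.3}
    - {"linear": [0,-1,145],"angular": [0,0,0],"gripper": 0.2}
    - {"linear": [0,-1,155],"angular": [0,0,0],"gripper": 0.1}
    - {"linear": [0,-1,158],"angular": [0,0,0],"gripper": 0}
    - {"linear": [0,-1,158],"angular": [0,0,0],"gripper": -0.1}
    - {"linear": [0,-1,158],"angular": [0,0,0],"gripper": -0.15}
    - {"linear": [0,-1,158],"angular": [0,0,0],"gripper": -0.2}
    - {"linear": [0,-1,158],"angular": [0,0,0],"gripper": -0.3}
    - {"linear": [0,-1,158],"angular": [0,0,0],"gripper": -1}
    - {"linear": [0,-1,158],"angular": [0,0,0],"gripper": -1}
    - {"linear": [0,-1,158],"angular": [0,0,0],"gripper": -1}
  force: 40

```text
time_s: 4.4
position: [0.5248, -0.0413, 0.1045]
tool_rot: [[-1.0, 0.0, 0.002], [0.0, 1.0, -0.001], [-0.002, -0.001, -1.0]]
ft_force: [-0.0, -1.8, 6.4]
grip_width: 0.0326
```

```bash
python3 - <<'E'
from h import *
p=env.get_image("scene"); cv2.imwrite("pics/s2.png",cv2.resize(p["frame"][110:260,200:360],None,fx=4,fy=4))
E
```

```text
(no output)
```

View pics/s2.png

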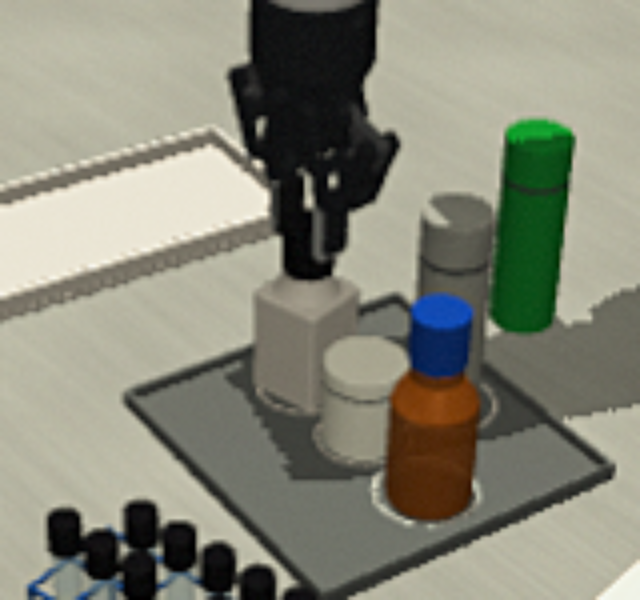

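Emit:
servo_tool:
  commands:
    - {"linear": [0,0,-8],"angular": [0,0,0],"gripper": -1}
    - {"linear": [0,0,-24],"angular": [0,0,0],"gripper": -1}
    - {"linear": [0,0,-45],"angular": [0,0,0],"gripper": -1}
    - {"linear": [0,0,-65],"angular": [0,0,0],"gripper": -1}
    - {"linear": [0,0,-77],"angular": [0,0,0],"gripper": -1}
    - {"linear": [0,0,-80],"angular": [0,0,0],"gripper": -1}
    - {"linear": [-4,-10,-80],"angular": [0,0,0],"gripper": -1}
    - {"linear": [-12,-30,-80],"angular": [0,0,0],"gripper": -1}
    - {"linear": [-23,-57,-80],"angular": [0,0,0],"gripper": -1}
    - {"linear": [-35,-87,-80],"angular": [0,0,0],"gripper": -1}
    - {"linear": [-47,-117,-80],"angular": [0,0,0],"gripper": -1}
    - {"linear": [-59,-147,-80],"angular": [0,0,0],"gripper": -1}
    - {"linear": [-71,-177,-80],"angular": [0,0,0],"gripper": -1}
    - {"linear": [-83,-207,-80],"angular": [0,0,0],"gripper": -1}
    - {"linear": [-93,-231,-80],"angular": [0,0,0],"gripper": -1}
    - {"linear": [-100,-248,-80],"angular": [0,0,0],"gripper": -1}
    - {"linear": [-104,-258,-80],"angular": [0,0,0],"gripper": -1}
    - {"linear": [-104,-258,-80],"angular": [0,0,0],"gripper": -1}

```text
time_s: 6.25
position: [0.6279, -0.3003, 0.182]
tool_rot: [[-1.0, 0.002, -0.002], [0.002, 1.0, 0.001], [0.002, 0.001, -1.0]]
ft_force: [-0.2, 0.5, -1.8]
grip_width: 0.0323
```

```bash
python3 - <<'E'
from h import *
p=env.get_image("scene"); cv2.imwrite("pics/s3.png",p["frame"])
E
```

```text
(no output)
```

View pics/s3.png

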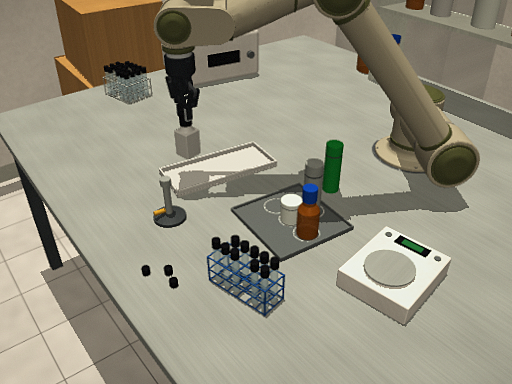

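Emit:
servo_tool:
  commands:
    - {"linear": [0,0,10],"angular": [0,0,0],"gripper": -1}
    - {"linear": [0,0,30],"angular": [0,0,0],"gripper": -1}
    - {"linear": [0,0,50],"angular": [0,0,0],"gripper": -1}
    - {"linear": [0,0,64],"angular": [0,0,0],"gripper": -1}
    - {"linear": [0,0,72],"angular": [0,0,0],"gripper": -1}
    - {"linear": [0,0,76],"angular": [0,0,0],"gripper": -1}
    - {"linear": [0,0,78],"angular": [0,0,0],"gripper": -1}
    - {"linear": [0,0,79],"angular": [0,0,0],"gripper": -1}
    - {"linear": [0,0,79],"angular": [0,0,0],"gripper": -1}
    - {"linear": [0,0,79],"angular": [0,0,0],"gripper": -0.1}
    - {"linear": [0,0,79],"angular": [0,0,0],"gripper": 0.1}
    - {"linear": [0,0,79],"angular": [0,0,0],"gripper": 0.3}
    - {"linear": [0,0,79],"angular": [0,0,0],"gripper": 0.4}
    - {"linear": [0,0,79],"angular": [0,0,0],"gripper": 0.4}

```text
time_s: 7.7
position: [0.6282, -0.2991, 0.1045]
tool_rot: [[-1.0, 0.0, 0.0], [0.0, 1.0, -0.0], [-0.0, -0.0, -1.0]]
ft_force: [-0.0, 0.2, -0.1]
grip_width: 0.0599
```

Emit:
servo_tool:
  commands:
    - {"linear": [0,0,-15],"angular": [0,0,0],"gripper": 0.5}
    - {"linear": [0,0,-45],"angular": [0,0,0],"gripper": 0.5}
    - {"linear": [0,0,-85],"angular": [0,0,0],"gripper": 0.5}
    - {"linear": [5,20,-120],"angular": [0,0,0],"gripper": 0.5}
    - {"linear": [14,60,-130],"angular": [0,0,0],"gripper": 0.5}
    - {"linear": [25,105,-130],"angular": [0,0,0],"gripper": 0.5}
    - {"linear": [36,150,-130],"angular": [0,0,0],"gripper": 0.5}
    - {"linear": [46,195,-130],"angular": [0,0,0],"gripper": 0.5}
    - {"linear": [57,240,-130],"angular": [0,0,0],"gripper": 0.5}
    - {"linear": [67,285,-130],"angular": [0,0,0],"gripper": 0.5}
    - {"linear": [78,330,-130],"angular": [0,0,0],"gripper": 0.5}
    - {"linear": [87,370,-130],"angular": [0,0,0],"gripper": 0.5}
    - {"linear": [92,390,-130],"angular": [0,0,0],"gripper": 0.5}
    - {"linear": [92,390,-130],"angular": [0,0,0],"gripper": 0.5}
    - {"linear": [92,390,-130],"angular": [0,0,0],"gripper": 0.5}

```text
time_s: 9.2
position: [0.5363, 0.0909, 0.2346]
tool_rot: [[-1.0, -0.0, 0.0], [-0.0, 1.0, -0.0], [-0.0, -0.0, -1.0]]
ft_force: [0.3, 0.1, -0.3]
grip_width: 0.0642
```

```bash
python3 - <<'E'
from h import *
p,o=wristpic(); t=env.get_image("top")
for p_,n,b in((p,"w4",None),):
    f=p_["frame"].copy()
    for x,y,h,r in((.466,.029,.149,.023),(.536,.091,.139,.018),(.628,-.2994,.130,.017),(.5305,.024,.064,.027)):
        a=np.linspace(0,2*np.pi,60); P=np.c_[x+r*np.cos(a),y+r*np.sin(a),0*a+h]
        cv2.polylines(f,[proj(p_,P).astype(int)],True,(0,0,255),1)
    cv2.imwrite("pics/w4.png",f)
cv2.imwrite("pics/t4.png",t["frame"])
E
```

```text
(no output)
```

View pics/w4.png

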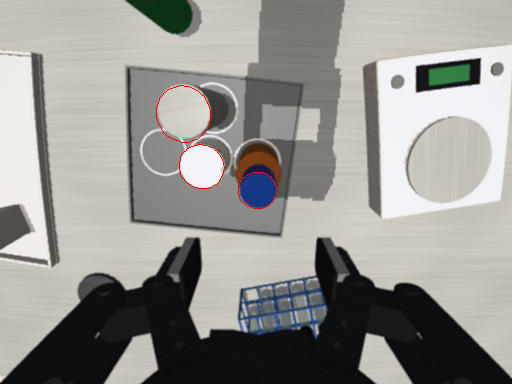

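View pics/t4.png

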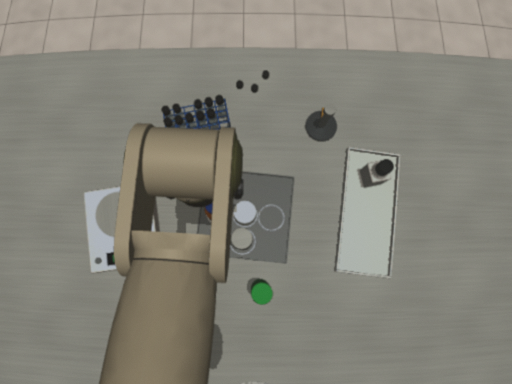

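Emit:
servo_tool:
  commands:
    - {"linear": [0,0,15],"angular": [0,0,0],"gripper": 0.5}
    - {"linear": [0,0,40],"angular": [0,0,0],"gripper": 0.5}
    - {"linear": [0,0,70],"angular": [0,0,0],"gripper": 0.5}
    - {"linear": [0,0,95],"angular": [0,0,0],"gripper": 0.4}
    - {"linear": [0,0,112],"angular": [0,0,0],"gripper": 0.3}
    - {"linear": [0,0,121],"angular": [0,0,0],"gripper": 0.2}
    - {"linear": [0,0,124],"angular": [0,0,0],"gripper": 0.1}
    - {"linear": [0,0,124],"angular": [0,0,0],"gripper": 0}
    - {"linear": [0,0,124],"angular": [0,0,0],"gripper": -0.05}
    - {"linear": [0,0,124],"angular": [0,0,0],"gripper": -0.1}
    - {"linear": [0,0,124],"angular": [0,0,0],"gripper": -0.15}
    - {"linear": [0,0,124],"angular": [0,0,0],"gripper": -0.2}
    - {"linear": [0,0,124],"angular": [0,0,0],"gripper": -1}
    - {"linear": [0,0,124],"angular": [0,0,0],"gripper": -1}
    - {"linear": [0,0,124],"angular": [0,0,0],"gripper": -1}

```text
time_s: 10.8
position: [0.5366, 0.0911, 0.1113]
tool_rot: [[-1.0, 0.0, 0.001], [0.0, 1.0, -0.0], [-0.001, -0.0, -1.0]]
ft_force: [-1.1, 0.3, 5.0]
grip_width: 0.0347
```

Emit:
servo_tool:
  commands:
    - {"linear": [0,0,-8],"angular": [0,0,0],"gripper": -1}
    - {"linear": [0,0,-25],"angular": [0,0,0],"gripper": -1}
    - {"linear": [0,0,-48],"angular": [0,0,0],"gripper": -1}
    - {"linear": [0,0,-72],"angular": [0,0,0],"gripper": -1}
    - {"linear": [0,0,-90],"angular": [0,0,0],"gripper": -1}
    - {"linear": [0,-8,-95],"angular": [0,0,0],"gripper": -1}
    - {"linear": [0,-26,-95],"angular": [0,0,0],"gripper": -1}
    - {"linear": [0,-55,-95],"angular": [0,0,0],"gripper": -1}
    - {"linear": [-1,-90,-95],"angular": [0,0,0],"gripper": -1}
    - {"linear": [-1,-125,-95],"angular": [0,0,0],"gripper": -1}
    - {"linear": [-1,-160,-95],"angular": [0,0,0],"gripper": -1}
    - {"linear": [-2,-195,-95],"angular": [0,0,0],"gripper": -1}
    - {"linear": [-2,-230,-95],"angular": [0,0,0],"gripper": -1}
    - {"linear": [-2,-265,-95],"angular": [0,0,0],"gripper": -1}
    - {"linear": [-3,-300,-95],"angular": [0,0,0],"gripper": -1}
    - {"linear": [-3,-330,-95],"angular": [0,0,0],"gripper": -1}
    - {"linear": [-3,-354,-95],"angular": [0,0,0],"gripper": -1}
    - {"linear": [-3,-371,-95],"angular": [0,0,0],"gripper": -1}
    - {"linear": [-3,-378,-95],"angular": [0,0,0],"gripper": -1}
    - {"linear": [-3,-378,-95],"angular": [0,0,0],"gripper": -1}

```text
time_s: 12.8
position: [0.5389, -0.2873, 0.205]
tool_rot: [[-1.0, 0.001, -0.001], [0.001, 1.0, 0.001], [0.001, 0.001, -1.0]]
ft_force: [-0.8, 0.4, -2.4]
grip_width: 0.0347
```

```bash
python3 - <<'E'
from h import *
p=env.get_image("scene"); cv2.imwrite("pics/s5.png",p["frame"])
E
```

```text
(no output)
```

View pics/s5.png

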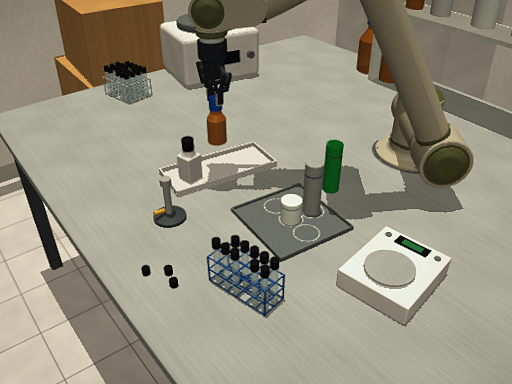

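Amber hangs upright over the tray's middle; square stands at the far end. Lower 94.

Emit:
servo_tool:
  commands:
    - {"linear": [0,0,10],"angular": [0,0,0],"gripper": -1}
    - {"linear": [0,0,30],"angular": [0,0,0],"gripper": -1}
    - {"linear": [0,0,52],"angular": [0,0,0],"gripper": -1}
    - {"linear": [0,0,72],"angular": [0,0,0],"gripper": -1}
    - {"linear": [0,0,84],"angular": [0,0,0],"gripper": -1}
    - {"linear": [0,0,90],"angular": [0,0,0],"gripper": -1}
    - {"linear": [0,0,93],"angular": [0,0,0],"gripper": -1}
    - {"linear": [0,0,94],"angular": [0,0,0],"gripper": -1}
    - {"linear": [0,0,94],"angular": [0,0,0],"gripper": -1}
    - {"linear": [0,0,94],"angular": [0,0,0],"gripper": -0.1}
    - {"linear": [0,0,94],"angular": [0,0,0],"gripper": 0.1}
    - {"linear": [0,0,94],"angular": [0,0,0],"gripper": 0.3}
    - {"linear": [0,0,94],"angular": [0,0,0],"gripper": 0.4}
    - {"linear": [0,0,94],"angular": [0,0,0],"gripper": 0.5}

```text
time_s: 14.25
position: [0.5392, -0.2871, 0.1116]
tool_rot: [[-1.0, 0.0, 0.0], [0.0, 1.0, -0.0], [-0.0, -0.0, -1.0]]
ft_force: [0.1, -0.6, 0.3]
grip_width: 0.0641
```

Emit:
servo_tool:
  commands:
    - {"linear": [0,0,-15],"angular": [0,0,0],"gripper": 0.7}
    - {"linear": [0,0,-45],"angular": [0,0,0],"gripper": 0.7}
    - {"linear": [0,0,-85],"angular": [0,0,0],"gripper": 0.7}
    - {"linear": [4,20,-120],"angular": [0,0,0],"gripper": 0.7}
    - {"linear": [14,60,-130],"angular": [0,0,0],"gripper": 0.7}
    - {"linear": [24,105,-130],"angular": [0,0,0],"gripper": 0.7}
    - {"linear": [35,150,-130],"angular": [0,0,0],"gripper": 0.7}
    - {"linear": [45,195,-130],"angular": [0,0,0],"gripper": 0.7}
    - {"linear": [55,240,-130],"angular": [0,0,0],"gripper": 0.7}
    - {"linear": [65,280,-130],"angular": [0,0,0],"gripper": 0.7}
    - {"linear": [71,306,-130],"angular": [0,0,0],"gripper": 0.7}
    - {"linear": [73,316,-130],"angular": [0,0,0],"gripper": 0.7}
    - {"linear": [73,316,-130],"angular": [0,0,0],"gripper": 0.7}
    - {"linear": [73,316,-130],"angular": [0,0,0],"gripper": 0.7}

```text
time_s: 15.65
position: [0.4666, 0.0282, 0.2415]
tool_rot: [[-1.0, 0.001, 0.0], [0.001, 1.0, -0.0], [-0.0, -0.0, -1.0]]
ft_force: [-0.0, 0.1, 0.2]
grip_width: 0.0723
```

```bash
python3 - <<'E'
from h import *
p,o=wristpic(); t=env.get_image("top")
f=p["frame"].copy()
for x,y,h,r in((.466,.029,.149,.023),(.5305,.024,.064,.027),(.539,-.287,.14,.018)):
        a=np.linspace(0,2*np.pi,60); P=np.c_[x+r*np.cos(a),y+r*np.sin(a),0*a+h]
        cv2.polylines(f,[proj(p,P).astype(int)],True,(0,0,255),1)
cv2.imwrite("pics/w6.png",f)
cv2.imwrite("pics/t6.png",t["frame"])
E
```

```text
(no output)
```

View pics/w6.png

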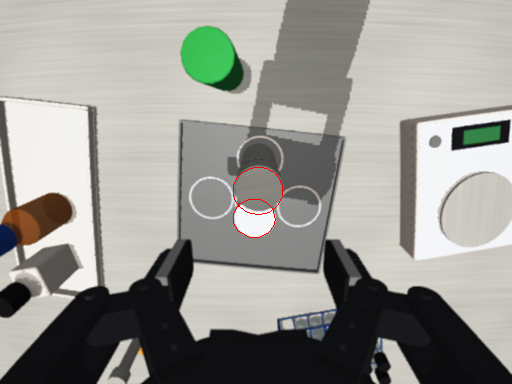

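View pics/t6.png

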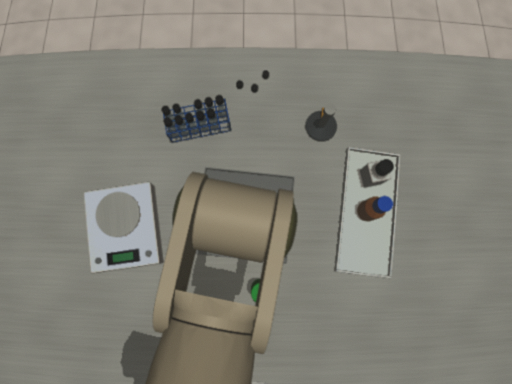

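Emit:
servo_tool:
  commands:
    - {"linear": [0,0,15],"angular": [0,0,0],"gripper": 0.7}
    - {"linear": [0,0,40],"angular": [0,0,0],"gripper": 0.7}
    - {"linear": [0,0,70],"angular": [0,0,0],"gripper": 0.6}
    - {"linear": [0,0,95],"angular": [0,0,0],"gripper": 0.5}
    - {"linear": [0,0,112],"angular": [0,0,0],"gripper": 0.4}
    - {"linear": [0,0,119],"angular": [0,0,0],"gripper": 0.3}
    - {"linear": [0,0,122],"angular": [0,0,0],"gripper": 0.25}
    - {"linear": [0,0,122],"angular": [0,0,0],"gripper": 0.2}
    - {"linear": [0,0,122],"angular": [0,0,0],"gripper": 0.15}
    - {"linear": [0,0,122],"angular": [0,0,0],"gripper": 0.1}
    - {"linear": [0,0,122],"angular": [0,0,0],"gripper": 0.05}
    - {"linear": [0,0,122],"angular": [0,0,0],"gripper": 0}
    - {"linear": [0,0,122],"angular": [0,0,0],"gripper": -1}
    - {"linear": [0,0,122],"angular": [0,0,0],"gripper": -1}
    - {"linear": [0,0,122],"angular": [0,0,0],"gripper": -1}

```text
time_s: 17.25
position: [0.4668, 0.0289, 0.1205]
tool_rot: [[-1.0, 0.0, 0.002], [0.0, 1.0, -0.001], [-0.002, -0.001, -1.0]]
ft_force: [-0.7, -0.1, 7.6]
grip_width: 0.0444
```

Emit:
servo_tool:
  commands:
    - {"linear": [0,0,-8],"angular": [0,0,0],"gripper": -1}
    - {"linear": [0,0,-25],"angular": [0,0,0],"gripper": -1}
    - {"linear": [0,0,-48],"angular": [0,0,0],"gripper": -1}
    - {"linear": [0,0,-66],"angular": [0,0,0],"gripper": -1}
    - {"linear": [0,-8,-70],"angular": [0,0,0],"gripper": -1}
    - {"linear": [1,-26,-70],"angular": [0,0,0],"gripper": -1}
    - {"linear": [3,-55,-70],"angular": [0,0,0],"gripper": -1}
    - {"linear": [5,-90,-70],"angular": [0,0,0],"gripper": -1}
    - {"linear": [7,-125,-70],"angular": [0,0,0],"gripper": -1}
    - {"linear": [9,-160,-70],"angular": [0,0,0],"gripper": -1}
    - {"linear": [11,-195,-70],"angular": [0,0,0],"gripper": -1}
    - {"linear": [12,-230,-70],"angular": [0,0,0],"gripper": -1}
    - {"linear": [14,-260,-70],"angular": [0,0,0],"gripper": -1}
    - {"linear": [15,-284,-70],"angular": [0,0,0],"gripper": -1}
    - {"linear": [16,-298,-70],"angular": [0,0,0],"gripper": -1}
    - {"linear": [16,-304,-70],"angular": [0,0,0],"gripper": -1}
    - {"linear": [16,-304,-70],"angular": [0,0,0],"gripper": -1}
    - {"linear": [16,-304,-70],"angular": [0,0,0],"gripper": -1}

```text
time_s: 19.05
position: [0.4502, -0.274, 0.1894]
tool_rot: [[-1.0, -0.001, -0.0], [-0.001, 1.0, 0.001], [0.0, 0.001, -1.0]]
ft_force: [-0.1, 0.5, -3.3]
grip_width: 0.0445
```

Emit:
servo_tool:
  commands:
    - {"linear": [0,0,8],"angular": [0,0,0],"gripper": -1}
    - {"linear": [0,0,25],"angular": [0,0,0],"gripper": -1}
    - {"linear": [0,0,43],"angular": [0,0,0],"gripper": -1}
    - {"linear": [0,0,57],"angular": [0,0,0],"gripper": -1}
    - {"linear": [0,0,64],"angular": [0,0,0],"gripper": -1}
    - {"linear": [0,0,67],"angular": [0,0,0],"gripper": -1}
    - {"linear": [0,0,69],"angular": [0,0,0],"gripper": -1}
    - {"linear": [0,0,69],"angular": [0,0,0],"gripper": -1}
    - {"linear": [0,0,69],"angular": [0,0,0],"gripper": -1}
    - {"linear": [0,0,69],"angular": [0,0,0],"gripper": 0.15}
    - {"linear": [0,0,69],"angular": [0,0,0],"gripper": 0.3}
    - {"linear": [0,0,69],"angular": [0,0,0],"gripper": 0.5}
    - {"linear": [0,0,69],"angular": [0,0,0],"gripper": 0.7}
    - {"linear": [0,0,69],"angular": [0,0,0],"gripper": 0.7}
    - {"linear": [0,0,69],"angular": [0,0,0],"gripper": 0.7}

```text
time_s: 20.55
position: [0.4502, -0.275, 0.1205]
tool_rot: [[-1.0, 0.0, 0.0], [0.0, 1.0, -0.0], [-0.0, -0.0, -1.0]]
ft_force: [0.4, -0.0, 0.7]
grip_width: 0.0728
```

Emit:
servo_tool:
  commands:
    - {"linear": [0,0,-15],"angular": [0,0,0],"gripper": 0.8}
    - {"linear": [0,0,-45],"angular": [0,0,0],"gripper": 0.8}
    - {"linear": [0,0,-85],"angular": [0,0,0],"gripper": 0.8}
    - {"linear": [-4,20,-110],"angular": [0,0,0],"gripper": 0.8}
    - {"linear": [-16,60,-110],"angular": [0,0,0],"gripper": 0.8}
    - {"linear": [-28,105,-110],"angular": [0,0,0],"gripper": 0.8}
    - {"linear": [-40,150,-110],"angular": [0,0,0],"gripper": 0.8}
    - {"linear": [-52,195,-110],"angular": [0,0,0],"gripper": 0.8}
    - {"linear": [-64,240,-110],"angular": [0,0,0],"gripper": 0.8}
    - {"linear": [-74,275,-110],"angular": [0,0,0],"gripper": 0.8}
    - {"linear": [-79,293,-110],"angular": [0,0,0],"gripper": 0.8}
    - {"linear": [-80,299,-110],"angular": [0,0,0],"gripper": 0.8}
    - {"linear": [-80,299,-110],"angular": [0,0,0],"gripper": 0.8}
    - {"linear": [-80,299,-110],"angular": [0,0,0],"gripper": 0.8}

```text
time_s: 21.95
position: [0.5301, 0.0231, 0.2305]
tool_rot: [[-1.0, 0.001, -0.0], [0.001, 1.0, -0.0], [0.0, -0.0, -1.0]]
ft_force: [0.4, 0.2, 0.3]
grip_width: 0.0768
```

```bash
cat > ov.py <<'E'
import sys; from h import *
def ov(tag,rings):
    w,o=wristpic(); t=env.get_image("top"); s=env.get_image("scene")
    for n,p in(("w",w),("t",t),("s",s)):
        f=p["frame"].copy()
        for x,y,h,r in rings:
            a=np.linspace(0,2*np.pi,60); P=np.c_[x+r*np.cos(a),y+r*np.sin(a),0*a+h]
            cv2.polylines(f,[np.round(proj(p,P)*8).astype(int)],True,(0,0,255),1,cv2.LINE_AA,3)
        cv2.imwrite(f"pics/{n}{tag}.png",f)
E
python3 - <<'E'
from ov import *
ov(7,[(.5305,.024,.064,.027),(.539,-.2874,.14,.018),(.45,-.2754,.15,.023),(.628,-.2994,.13,.017),(.525,.3305,.06,.055)])
E
```

```text
(no output)
```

View pics/w7.png

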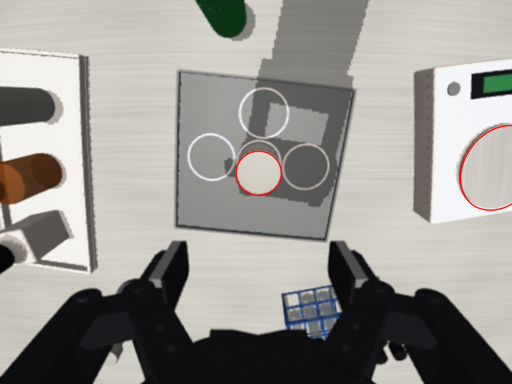

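View pics/t7.png

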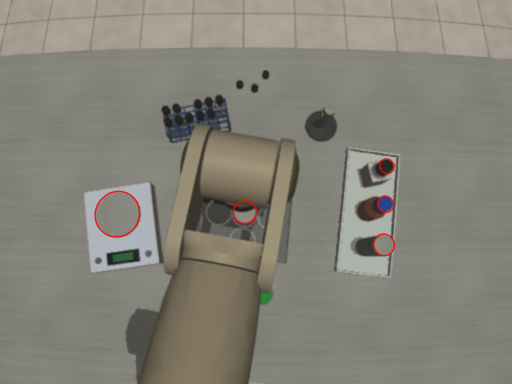

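View pics/s7.png

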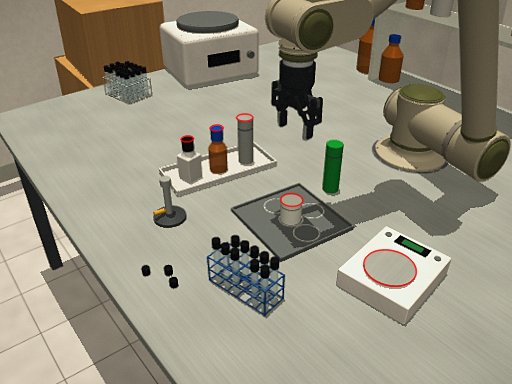

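Emit:
servo_tool:
  commands:
    - {"linear": [0,0,15],"angular": [0,0,0],"gripper": 0.8}
    - {"linear": [0,0,45],"angular": [0,0,0],"gripper": 0.8}
    - {"linear": [0,0,85],"angular": [0,0,0],"gripper": 0.8}
    - {"linear": [0,0,120],"angular": [0,0,0],"gripper": 0.8}
    - {"linear": [0,0,150],"angular": [0,0,0],"gripper": 0.8}
    - {"linear": [0,0,175],"angular": [0,0,0],"gripper": 0.7}
    - {"linear": [0,0,190],"angular": [0,0,0],"gripper": 0.6}
    - {"linear": [0,0,197],"angular": [0,0,0],"gripper": 0.5}
    - {"linear": [0,0,198],"angular": [0,0,0],"gripper": 0.45}
    - {"linear": [0,0,198],"angular": [0,0,0],"gripper": 0.4}
    - {"linear": [0,0,198],"angular": [0,0,0],"gripper": 0.35}
    - {"linear": [0,0,198],"angular": [0,0,0],"gripper": 0.3}
    - {"linear": [0,0,198],"angular": [0,0,0],"gripper": 0.25}
    - {"linear": [0,0,198],"angular": [0,0,0],"gripper": 0.2}
    - {"linear": [0,0,198],"angular": [0,0,0],"gripper": -0.5}
    - {"linear": [0,0,198],"angular": [0,0,0],"gripper": -1}
    - {"linear": [0,0,198],"angular": [0,0,0],"gripper": -1}

```text
time_s: 23.8
position: [0.5306, 0.0239, 0.0335]
tool_rot: [[-1.0, 0.0, 0.002], [0.0, 1.0, -0.0], [-0.002, -0.0, -1.0]]
ft_force: [-1.7, -1.0, 7.9]
grip_width: 0.0526
```

Emit:
servo_tool:
  commands:
    - {"linear": [0,0,-8],"angular": [0,0,0],"gripper": -1}
    - {"linear": [0,0,-25],"angular": [0,0,0],"gripper": -1}
    - {"linear": [0,0,-50],"angular": [0,0,0],"gripper": -1}
    - {"linear": [0,0,-78],"angular": [0,0,0],"gripper": -1}
    - {"linear": [0,8,-98],"angular": [0,0,0],"gripper": -1}
    - {"linear": [0,26,-105],"angular": [0,0,0],"gripper": -1}
    - {"linear": [1,55,-105],"angular": [0,0,0],"gripper": -1}
    - {"linear": [2,90,-105],"angular": [0,0,0],"gripper": -1}
    - {"linear": [2,125,-105],"angular": [0,0,0],"gripper": -1}
    - {"linear": [3,160,-105],"angular": [0,0,0],"gripper": -1}
    - {"linear": [3,195,-105],"angular": [0,0,0],"gripper": -1}
    - {"linear": [4,230,-105],"angular": [0,0,0],"gripper": -1}
    - {"linear": [5,262,-105],"angular": [0,0,0],"gripper": -1}
    - {"linear": [5,288,-105],"angular": [0,0,0],"gripper": -1}
    - {"linear": [5,302,-105],"angular": [0,0,0],"gripper": -1}
    - {"linear": [5,307,-105],"angular": [0,0,0],"gripper": -1}
    - {"linear": [5,307,-105],"angular": [0,0,0],"gripper": -1}
    - {"linear": [5,307,-105],"angular": [0,0,0],"gripper": -1}

```text
time_s: 25.6
position: [0.5255, 0.3299, 0.1376]
tool_rot: [[-1.0, 0.001, -0.0], [0.001, 1.0, -0.0], [0.0, -0.0, -1.0]]
ft_force: [0.5, 0.1, -1.1]
grip_width: 0.0526
```

Emit:
servo_tool:
  commands:
    - {"linear": [0,0,8],"angular": [0,0,0],"gripper": -1}
    - {"linear": [0,0,22],"angular": [0,0,0],"gripper": -1}
    - {"linear": [0,0,36],"angular": [0,0,0],"gripper": -1}
    - {"linear": [0,0,44],"angular": [0,0,0],"gripper": -1}
    - {"linear": [0,0,47],"angular": [0,0,0],"gripper": -1}
    - {"linear": [0,0,48],"angular": [0,0,0],"gripper": -1}
    - {"linear": [0,0,48],"angular": [0,0,0],"gripper": -1}
    - {"linear": [0,0,48],"angular": [0,0,0],"gripper": -1}

```text
time_s: 26.4
position: [0.5256, 0.3311, 0.0899]
tool_rot: [[-1.0, 0.0, 0.001], [0.0, 1.0, 0.0], [-0.001, 0.0, -1.0]]
ft_force: [0.8, -0.1, -1.2]
grip_width: 0.0528
```

```bash
python3 - <<'E'
from ov import *
print(env.observe()["ft_force"])
ov(8,[(.525,.3305,.121,.027),(.539,-.2874,.14,.018),(.45,-.2754,.15,.023),(.628,-.2994,.13,.017),(.525,.3305,.06,.055)])
f=cv2.imread("pics/s8.png")[200:340,320:460]; cv2.imwrite("pics/s8z.png",cv2.resize(f,None,fx=4,fy=4))
E
```

```text
[ 0.78285529 -0.09572737 -1.15300478]
```

View pics/s8z.png

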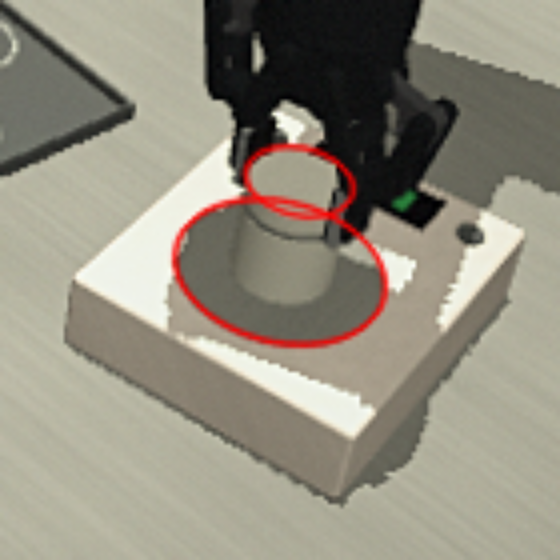

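Emit:
servo_tool:
  commands:
    - {"linear": [0,0,0.5],"angular": [0,0,0],"gripper": -1}
    - {"linear": [0,0,1],"angular": [0,0,0],"gripper": -1}
    - {"linear": [0,0,1],"angular": [0,0,0],"gripper": -1}
    - {"linear": [0,0,1],"angular": [0,0,0],"gripper": 0.3}
    - {"linear": [0,0,1],"angular": [0,0,0],"gripper": 0.45}
    - {"linear": [0,0,1],"angular": [0,0,0],"gripper": 0.7}
    - {"linear": [0,0,1],"angular": [0,0,0],"gripper": 0.8}
    - {"linear": [0,0,1],"angular": [0,0,0],"gripper": 0.8}
    - {"linear": [0,0,-10],"angular": [0,0,0],"gripper": 0.8}
    - {"linear": [0,0,-40],"angular": [0,0,0],"gripper": 0.8}
    - {"linear": [0,0,-80],"angular": [0,0,0],"gripper": 0.8}
    - {"linear": [0,0,-120],"angular": [0,0,0],"gripper": 0.8}
    - {"linear": [0,0,-161],"angular": [0,0,0],"gripper": 0.8}
    - {"linear": [70,-30,-161],"angular": [0,0,0],"gripper": 0.8}
    - {"linear": [70,-30,-161],"angular": [0,0,0],"gripper": 0.8}
    - {"linear": [70,-30,-161],"angular": [0,0,0],"gripper": 0.8}

```text
time_s: 28.15
position: [0.4529, 0.3004, 0.2525]
tool_rot: [[-1.0, -0.0, 0.001], [-0.0, 1.0, 0.001], [-0.001, 0.001, -1.0]]
ft_force: [0.4, 0.5, -1.0]
grip_width: 0.0765
```

```bash
python3 - <<'E'
from ov import *
ov(9,[(.525,.3305,.120,.027),(.539,-.2874,.14,.018),(.45,-.2754,.15,.023),(.628,-.2994,.13,.017),(.525,.3305,.06,.055)])
f=cv2.imread("pics/s9.png")[200:340,320:460]; cv2.imwrite("pics/s9z.png",cv2.resize(f,None,fx=4,fy=4))
E
```

```text
(no output)
```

View pics/s9z.png

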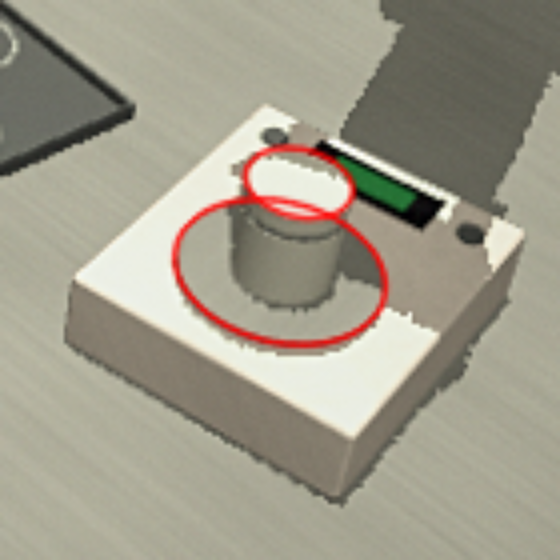

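View pics/w9.png

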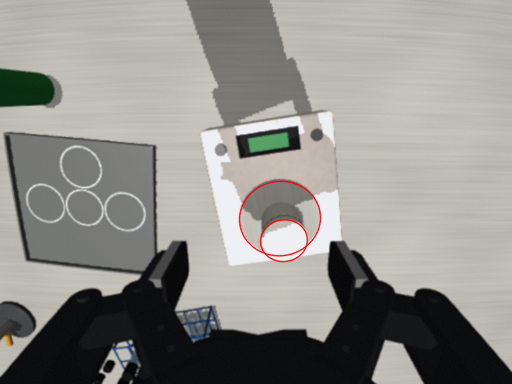

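Emit:
servo_tool:
  commands:
    - {"linear": [0,-20,0],"angular": [0,0,0],"gripper": 0.7}
    - {"linear": [1,-60,0],"angular": [0,0,0],"gripper": 0.7}
    - {"linear": [1,-105,0],"angular": [0,0,0],"gripper": 0.7}
    - {"linear": [2,-150,0],"angular": [0,0,0],"gripper": 0.7}
    - {"linear": [2,-195,0],"angular": [0,0,0],"gripper": 0.7}
    - {"linear": [2,-240,0],"angular": [0,0,0],"gripper": 0.7}
    - {"linear": [3,-285,0],"angular": [0,0,0],"gripper": 0.7}
    - {"linear": [3,-330,0],"angular": [0,0,0],"gripper": 0.7}
    - {"linear": [3,-375,0],"angular": [0,0,0],"gripper": 0.7}
    - {"linear": [4,-420,0],"angular": [0,0,0],"gripper": 0.7}
    - {"linear": [4,-465,0],"angular": [0,0,0],"gripper": 0.7}
    - {"linear": [5,-510,0],"angular": [0,0,0],"gripper": 0.7}
    - {"linear": [5,-548,0],"angular": [0,0,0],"gripper": 0.7}
    - {"linear": [5,-570,0],"angular": [0,0,0],"gripper": 0.7}
    - {"linear": [5,-576,0],"angular": [0,0,0],"gripper": 0.7}
    - {"linear": [5,-576,0],"angular": [0,0,0],"gripper": 0.7}
    - {"linear": [5,-576,0],"angular": [0,0,0],"gripper": 0.7}
    - {"linear": [5,-576,0],"angular": [0,0,0],"gripper": 0.7}

```text
time_s: 30.1
position: [0.4505, -0.2739, 0.2507]
tool_rot: [[-1.0, -0.001, 0.0], [-0.001, 1.0, 0.0], [-0.0, 0.0, -1.0]]
ft_force: [-0.2, 0.4, 1.0]
grip_width: 0.0727
```

```bash
python3 - <<'E'
from ov import *
ov(10,[(.539,-.2874,.14,.018),(.45,-.2754,.15,.023),(.628,-.2994,.13,.017),(.525,.3305,.12,.027),(.525,.3305,.06,.055)])
f=cv2.imread("pics/t10.png")[170:290,70:190]; cv2.imwrite("pics/t10z.png",cv2.resize(f,None,fx=4,fy=4,interpolation=cv2.INTER_CUBIC))
E
```

```text
(no output)
```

View pics/t10z.png

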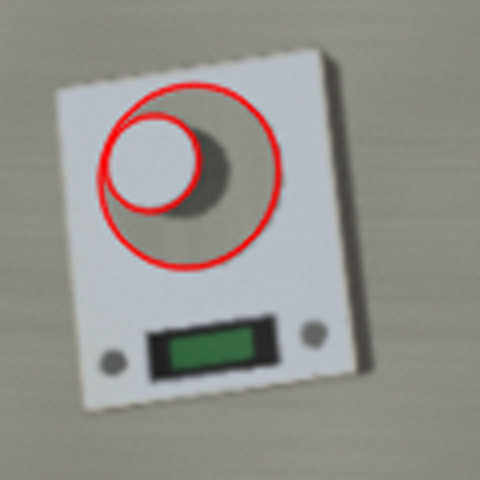

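View pics/w10.png

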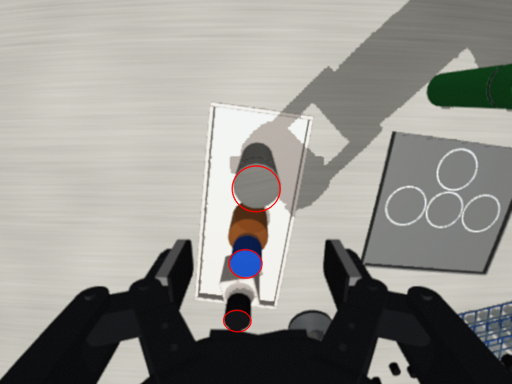

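Emit:
servo_tool:
  commands:
    - {"linear": [0,0,15],"angular": [0,0,0],"gripper": 0.7}
    - {"linear": [0,0,45],"angular": [0,0,0],"gripper": 0.7}
    - {"linear": [0,0,78],"angular": [0,0,0],"gripper": 0.6}
    - {"linear": [0,0,104],"angular": [0,0,0],"gripper": 0.5}
    - {"linear": [0,0,120],"angular": [0,0,0],"gripper": 0.4}
    - {"linear": [0,0,127],"angular": [0,0,0],"gripper": 0.3}
    - {"linear": [0,0,130],"angular": [0,0,0],"gripper": 0.25}
    - {"linear": [0,0,130],"angular": [0,0,0],"gripper": 0.2}
    - {"linear": [0,0,130],"angular": [0,0,0],"gripper": 0.15}
    - {"linear": [0,0,130],"angular": [0,0,0],"gripper": 0.1}
    - {"linear": [0,0,130],"angular": [0,0,0],"gripper": 0.05}
    - {"linear": [0,0,130],"angular": [0,0,0],"gripper": 0}
    - {"linear": [0,0,130],"angular": [0,0,0],"gripper": -1}
    - {"linear": [0,0,130],"angular": [0,0,0],"gripper": -1}
    - {"linear": [0,0,130],"angular": [0,0,0],"gripper": -1}

```text
time_s: 31.75
position: [0.4505, -0.2753, 0.1215]
tool_rot: [[-1.0, 0.0, 0.001], [0.0, 1.0, -0.001], [-0.001, -0.001, -1.0]]
ft_force: [-0.6, 0.3, 6.8]
grip_width: 0.0445
```

Emit:
servo_tool:
  commands:
    - {"linear": [0,0,-8],"angular": [0,0,0],"gripper": -1}
    - {"linear": [0,0,-25],"angular": [0,0,0],"gripper": -1}
    - {"linear": [0,0,-48],"angular": [0,0,0],"gripper": -1}
    - {"linear": [0,0,-66],"angular": [0,0,0],"gripper": -1}
    - {"linear": [0,8,-70],"angular": [0,0,0],"gripper": -1}
    - {"linear": [-1,26,-70],"angular": [0,0,0],"gripper": -1}
    - {"linear": [-3,55,-70],"angular": [0,0,0],"gripper": -1}
    - {"linear": [-5,90,-70],"angular": [0,0,0],"gripper": -1}
    - {"linear": [-7,125,-70],"angular": [0,0,0],"gripper": -1}
    - {"linear": [-9,160,-70],"angular": [0,0,0],"gripper": -1}
    - {"linear": [-11,195,-70],"angular": [0,0,0],"gripper": -1}
    - {"linear": [-12,230,-70],"angular": [0,0,0],"gripper": -1}
    - {"linear": [-14,260,-70],"angular": [0,0,0],"gripper": -1}
    - {"linear": [-15,284,-70],"angular": [0,0,0],"gripper": -1}
    - {"linear": [-16,298,-70],"angular": [0,0,0],"gripper": -1}
    - {"linear": [-16,304,-70],"angular": [0,0,0],"gripper": -1}
    - {"linear": [-16,304,-70],"angular": [0,0,0],"gripper": -1}
    - {"linear": [-16,304,-70],"angular": [0,0,0],"gripper": -1}

```text
time_s: 33.55
position: [0.4658, 0.0289, 0.1901]
tool_rot: [[-1.0, 0.0, -0.001], [0.0, 1.0, -0.0], [0.001, -0.0, -1.0]]
ft_force: [0.7, -0.9, -3.0]
grip_width: 0.0444
```

Emit:
servo_tool:
  commands:
    - {"linear": [0,0,8],"angular": [0,0,0],"gripper": -1}
    - {"linear": [0,0,25],"angular": [0,0,0],"gripper": -1}
    - {"linear": [0,0,43],"angular": [0,0,0],"gripper": -1}
    - {"linear": [0,0,57],"angular": [0,0,0],"gripper": -1}
    - {"linear": [0,0,65],"angular": [0,0,0],"gripper": -1}
    - {"linear": [0,0,69],"angular": [0,0,0],"gripper": -1}
    - {"linear": [0,0,71],"angular": [0,0,0],"gripper": -1}
    - {"linear": [0,0,71],"angular": [0,0,0],"gripper": -1}
    - {"linear": [0,0,71],"angular": [0,0,0],"gripper": -1}
    - {"linear": [0,0,71],"angular": [0,0,0],"gripper": 0.15}
    - {"linear": [0,0,71],"angular": [0,0,0],"gripper": 0.3}
    - {"linear": [0,0,71],"angular": [0,0,0],"gripper": 0.5}
    - {"linear": [0,0,71],"angular": [0,0,0],"gripper": 0.7}
    - {"linear": [0,0,71],"angular": [0,0,0],"gripper": 0.7}
    - {"linear": [0,0,71],"angular": [0,0,0],"gripper": 0.7}

```text
time_s: 35.05
position: [0.4663, 0.029, 0.1195]
tool_rot: [[-1.0, 0.0, 0.0], [0.0, 1.0, 0.0], [-0.0, 0.0, -1.0]]
ft_force: [-0.6, 0.1, 0.1]
grip_width: 0.073
```

Emit:
servo_tool:
  commands:
    - {"linear": [0,0,-15],"angular": [0,0,0],"gripper": 0.7}
    - {"linear": [0,0,-45],"angular": [0,0,0],"gripper": 0.7}
    - {"linear": [0,0,-85],"angular": [0,0,0],"gripper": 0.6}
    - {"linear": [-4,-20,-120],"angular": [0,0,0],"gripper": 0.5}
    - {"linear": [-14,-60,-130],"angular": [0,0,0],"gripper": 0.5}
    - {"linear": [-24,-105,-130],"angular": [0,0,0],"gripper": 0.5}
    - {"linear": [-35,-150,-130],"angular": [0,0,0],"gripper": 0.5}
    - {"linear": [-45,-195,-130],"angular": [0,0,0],"gripper": 0.5}
    - {"linear": [-55,-240,-130],"angular": [0,0,0],"gripper": 0.5}
    - {"linear": [-65,-280,-130],"angular": [0,0,0],"gripper": 0.5}
    - {"linear": [-71,-306,-130],"angular": [0,0,0],"gripper": 0.5}
    - {"linear": [-73,-316,-130],"angular": [0,0,0],"gripper": 0.5}
    - {"linear": [-73,-316,-130],"angular": [0,0,0],"gripper": 0.5}
    - {"linear": [-73,-316,-130],"angular": [0,0,0],"gripper": 0.5}
    - {"linear": [-73,-316,-130],"angular": [0,0,0],"gripper": 0.5}

```text
time_s: 36.55
position: [0.5392, -0.2856, 0.25]
tool_rot: [[-1.0, -0.001, 0.0], [-0.001, 1.0, -0.0], [-0.0, -0.0, -1.0]]
ft_force: [-0.0, 0.6, -0.2]
grip_width: 0.064
```

```bash
python3 - <<'E'
from ov import *
ov(11,[(.539,-.2874,.14,.018),(.466,.029,.149,.023),(.628,-.2994,.13,.017)])
f=cv2.imread("pics/s11.png")[130:270,220:400]; g=cv2.imread("pics/w11.png")
cv2.imwrite("pics/c11.png",np.hstack([cv2.resize(f,(400,312)),cv2.resize(g,(400,312))]))
E
```

```text
(no output)
```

View pics/c11.png

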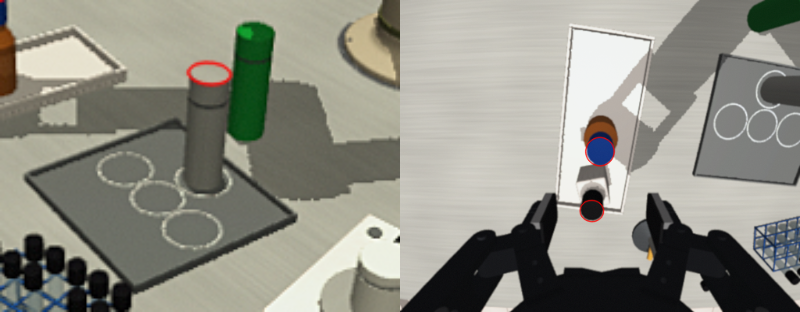

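Canister is back on its spot. Now the amber bottle.

Emit:
servo_tool:
  commands:
    - {"linear": [0,0,15],"angular": [0,0,0],"gripper": 0.5}
    - {"linear": [0,0,45],"angular": [0,0,0],"gripper": 0.5}
    - {"linear": [0,0,80],"angular": [0,0,0],"gripper": 0.5}
    - {"linear": [0,0,110],"angular": [0,0,0],"gripper": 0.4}
    - {"linear": [0,0,128],"angular": [0,0,0],"gripper": 0.3}
    - {"linear": [0,0,136],"angular": [0,0,0],"gripper": 0.2}
    - {"linear": [0,0,138],"angular": [0,0,0],"gripper": 0.1}
    - {"linear": [0,0,138],"angular": [0,0,0],"gripper": 0}
    - {"linear": [0,0,138],"angular": [0,0,0],"gripper": -0.05}
    - {"linear": [0,0,138],"angular": [0,0,0],"gripper": -0.1}
    - {"linear": [0,0,138],"angular": [0,0,0],"gripper": -0.15}
    - {"linear": [0,0,138],"angular": [0,0,0],"gripper": -0.2}
    - {"linear": [0,0,138],"angular": [0,0,0],"gripper": -1}
    - {"linear": [0,0,138],"angular": [0,0,0],"gripper": -1}
    - {"linear": [0,0,138],"angular": [0,0,0],"gripper": -1}

```text
time_s: 38.2
position: [0.5394, -0.2872, 0.1124]
tool_rot: [[-1.0, 0.0, 0.001], [0.0, 1.0, -0.001], [-0.001, -0.001, -1.0]]
ft_force: [-1.1, 0.5, 5.9]
grip_width: 0.0345
```

Emit:
servo_tool:
  commands:
    - {"linear": [0,0,-8],"angular": [0,0,0],"gripper": -1}
    - {"linear": [0,0,-25],"angular": [0,0,0],"gripper": -1}
    - {"linear": [0,0,-48],"angular": [0,0,0],"gripper": -1}
    - {"linear": [0,0,-72],"angular": [0,0,0],"gripper": -1}
    - {"linear": [0,0,-90],"angular": [0,0,0],"gripper": -1}
    - {"linear": [0,8,-95],"angular": [0,0,0],"gripper": -1}
    - {"linear": [0,26,-95],"angular": [0,0,0],"gripper": -1}
    - {"linear": [0,55,-95],"angular": [0,0,0],"gripper": -1}
    - {"linear": [1,90,-95],"angular": [0,0,0],"gripper": -1}
    - {"linear": [1,125,-95],"angular": [0,0,0],"gripper": -1}
    - {"linear": [1,160,-95],"angular": [0,0,0],"gripper": -1}
    - {"linear": [2,195,-95],"angular": [0,0,0],"gripper": -1}
    - {"linear": [2,230,-95],"angular": [0,0,0],"gripper": -1}
    - {"linear": [2,265,-95],"angular": [0,0,0],"gripper": -1}
    - {"linear": [3,300,-95],"angular": [0,0,0],"gripper": -1}
    - {"linear": [3,330,-95],"angular": [0,0,0],"gripper": -1}
    - {"linear": [3,354,-95],"angular": [0,0,0],"gripper": -1}
    - {"linear": [3,371,-95],"angular": [0,0,0],"gripper": -1}
    - {"linear": [3,378,-95],"angular": [0,0,0],"gripper": -1}
    - {"linear": [3,378,-95],"angular": [0,0,0],"gripper": -1}

```text
time_s: 40.2
position: [0.5353, 0.0922, 0.2057]
tool_rot: [[-1.0, -0.002, -0.002], [-0.002, 1.0, 0.0], [0.002, 0.0, -1.0]]
ft_force: [-0.3, -0.4, -1.6]
grip_width: 0.0344
```

Emit:
servo_tool:
  commands:
    - {"linear": [0,0,10],"angular": [0,0,0],"gripper": -1}
    - {"linear": [0,0,30],"angular": [0,0,0],"gripper": -1}
    - {"linear": [0,0,52],"angular": [0,0,0],"gripper": -1}
    - {"linear": [0,0,72],"angular": [0,0,0],"gripper": -1}
    - {"linear": [0,0,85],"angular": [0,0,0],"gripper": -1}
    - {"linear": [0,0,92],"angular": [0,0,0],"gripper": -1}
    - {"linear": [0,0,95],"angular": [0,0,0],"gripper": -1}
    - {"linear": [0,0,96],"angular": [0,0,0],"gripper": -1}
    - {"linear": [0,0,96],"angular": [0,0,0],"gripper": -1}
    - {"linear": [0,0,96],"angular": [0,0,0],"gripper": -0.1}
    - {"linear": [0,0,96],"angular": [0,0,0],"gripper": 0.1}
    - {"linear": [0,0,96],"angular": [0,0,0],"gripper": 0.3}
    - {"linear": [0,0,96],"angular": [0,0,0],"gripper": 0.4}
    - {"linear": [0,0,96],"angular": [0,0,0],"gripper": 0.5}
    - {"linear": [0,0,96],"angular": [0,0,0],"gripper": 0.5}

```text
time_s: 41.7
position: [0.5362, 0.091, 0.1105]
tool_rot: [[-1.0, 0.0, -0.0], [0.0, 1.0, -0.0], [0.0, -0.0, -1.0]]
ft_force: [-0.7, 0.7, -0.4]
grip_width: 0.0643
```

Emit:
servo_tool:
  commands:
    - {"linear": [0,0,-15],"angular": [0,0,0],"gripper": 0.5}
    - {"linear": [0,0,-45],"angular": [0,0,0],"gripper": 0.5}
    - {"linear": [0,0,-85],"angular": [0,0,0],"gripper": 0.5}
    - {"linear": [-5,-20,-120],"angular": [0,0,0],"gripper": 0.5}
    - {"linear": [-14,-60,-130],"angular": [0,0,0],"gripper": 0.5}
    - {"linear": [-25,-105,-130],"angular": [0,0,0],"gripper": 0.5}
    - {"linear": [-36,-150,-130],"angular": [0,0,0],"gripper": 0.5}
    - {"linear": [-46,-195,-130],"angular": [0,0,0],"gripper": 0.5}
    - {"linear": [-57,-240,-130],"angular": [0,0,0],"gripper": 0.5}
    - {"linear": [-67,-285,-130],"angular": [0,0,0],"gripper": 0.5}
    - {"linear": [-78,-330,-130],"angular": [0,0,0],"gripper": 0.5}
    - {"linear": [-87,-370,-130],"angular": [0,0,0],"gripper": 0.5}
    - {"linear": [-92,-390,-130],"angular": [0,0,0],"gripper": 0.5}
    - {"linear": [-92,-390,-130],"angular": [0,0,0],"gripper": 0.5}
    - {"linear": [-92,-390,-130],"angular": [0,0,0],"gripper": 0.5}
    - {"linear": [-92,-390,-130],"angular": [0,0,0],"gripper": 0.5}

```text
time_s: 43.3
position: [0.6282, -0.2978, 0.2409]
tool_rot: [[-1.0, -0.001, 0.0], [-0.001, 1.0, 0.0], [-0.0, 0.0, -1.0]]
ft_force: [0.1, 0.6, -0.4]
grip_width: 0.0641
```

Emit:
servo_tool:
  commands:
    - {"linear": [0,0,15],"angular": [0,0,0],"gripper": 0.5}
    - {"linear": [0,0,45],"angular": [0,0,0],"gripper": 0.5}
    - {"linear": [0,0,78],"angular": [0,0,0],"gripper": 0.5}
    - {"linear": [0,0,108],"angular": [0,0,0],"gripper": 0.4}
    - {"linear": [0,0,126],"angular": [0,0,0],"gripper": 0.3}
    - {"linear": [0,0,134],"angular": [0,0,0],"gripper": 0.2}
    - {"linear": [0,0,136],"angular": [0,0,0],"gripper": 0.1}
    - {"linear": [0,0,136],"angular": [0,0,0],"gripper": 0}
    - {"linear": [0,0,136],"angular": [0,0,0],"gripper": -0.1}
    - {"linear": [0,0,136],"angular": [0,0,0],"gripper": -0.15}
    - {"linear": [0,0,136],"angular": [0,0,0],"gripper": -0.2}
    - {"linear": [0,0,136],"angular": [0,0,0],"gripper": -0.3}
    - {"linear": [0,0,136],"angular": [0,0,0],"gripper": -1}
    - {"linear": [0,0,136],"angular": [0,0,0],"gripper": -1}
    - {"linear": [0,0,136],"angular": [0,0,0],"gripper": -1}

```text
time_s: 44.8
position: [0.6285, -0.2994, 0.1054]
tool_rot: [[-1.0, 0.0, 0.001], [0.0, 1.0, -0.001], [-0.001, -0.001, -1.0]]
ft_force: [-1.0, -1.2, 5.4]
grip_width: 0.0323
```

Emit:
servo_tool:
  commands:
    - {"linear": [0,0,-8],"angular": [0,0,0],"gripper": -1}
    - {"linear": [0,0,-24],"angular": [0,0,0],"gripper": -1}
    - {"linear": [0,0,-45],"angular": [0,0,0],"gripper": -1}
    - {"linear": [0,0,-65],"angular": [0,0,0],"gripper": -1}
    - {"linear": [0,0,-77],"angular": [0,0,0],"gripper": -1}
    - {"linear": [0,0,-80],"angular": [0,0,0],"gripper": -1}
    - {"linear": [4,10,-80],"angular": [0,0,0],"gripper": -1}
    - {"linear": [12,30,-80],"angular": [0,0,0],"gripper": -1}
    - {"linear": [23,57,-80],"angular": [0,0,0],"gripper": -1}
    - {"linear": [35,87,-80],"angular": [0,0,0],"gripper": -1}
    - {"linear": [47,117,-80],"angular": [0,0,0],"gripper": -1}
    - {"linear": [59,147,-80],"angular": [0,0,0],"gripper": -1}
    - {"linear": [71,177,-80],"angular": [0,0,0],"gripper": -1}
    - {"linear": [83,207,-80],"angular": [0,0,0],"gripper": -1}
    - {"linear": [93,231,-80],"angular": [0,0,0],"gripper": -1}
    - {"linear": [100,248,-80],"angular": [0,0,0],"gripper": -1}
    - {"linear": [104,258,-80],"angular": [0,0,0],"gripper": -1}
    - {"linear": [104,258,-80],"angular": [0,0,0],"gripper": -1}
    - {"linear": [104,258,-80],"angular": [0,0,0],"gripper": -1}

```text
time_s: 46.7
position: [0.5246, -0.0416, 0.1844]
tool_rot: [[-1.0, 0.0, 0.0], [0.0, 1.0, -0.0], [-0.0, -0.0, -1.0]]
ft_force: [0.4, 0.0, -1.7]
grip_width: 0.0323
```

Emit:
servo_tool:
  commands:
    - {"linear": [0,0,10],"angular": [0,0,0],"gripper": -1}
    - {"linear": [0,0,30],"angular": [0,0,0],"gripper": -1}
    - {"linear": [0,0,50],"angular": [0,0,0],"gripper": -1}
    - {"linear": [0,0,64],"angular": [0,0,0],"gripper": -1}
    - {"linear": [0,0,73],"angular": [0,0,0],"gripper": -1}
    - {"linear": [0,0,78],"angular": [0,0,0],"gripper": -1}
    - {"linear": [0,0,80],"angular": [0,0,0],"gripper": -1}
    - {"linear": [0,0,81],"angular": [0,0,0],"gripper": -1}
    - {"linear": [0,0,81],"angular": [0,0,0],"gripper": -1}
    - {"linear": [0,0,81],"angular": [0,0,0],"gripper": -0.1}
    - {"linear": [0,0,81],"angular": [0,0,0],"gripper": 0.1}
    - {"linear": [0,0,81],"angular": [0,0,0],"gripper": 0.3}
    - {"linear": [0,0,81],"angular": [0,0,0],"gripper": 0.4}
    - {"linear": [0,0,81],"angular": [0,0,0],"gripper": 0.5}
    - {"linear": [0,0,81],"angular": [0,0,0],"gripper": 0.5}

```text
time_s: 48.2
position: [0.5242, -0.041, 0.1035]
tool_rot: [[-1.0, 0.0, -0.0], [0.0, 1.0, 0.0], [0.0, 0.0, -1.0]]
ft_force: [0.4, -0.2, 0.2]
grip_width: 0.0645
```

Emit:
servo_tool:
  commands:
    - {"linear": [0,0,-15],"angular": [0,0,0],"gripper": 0.5}
    - {"linear": [0,0,-45],"angular": [0,0,0],"gripper": 0.5}
    - {"linear": [0,0,-85],"angular": [0,0,0],"gripper": 0.5}
    - {"linear": [0,0,-130],"angular": [0,0,0],"gripper": 0.5}
    - {"linear": [40,0,-150],"angular": [0,0,0],"gripper": 0.5}
    - {"linear": [80,-40,-150],"angular": [0,0,0],"gripper": 0.5}
    - {"linear": [80,-80,-150],"angular": [0,0,0],"gripper": 0.5}
    - {"linear": [80,-120,-150],"angular": [0,0,0],"gripper": 0.5}
    - {"linear": [80,-160,-150],"angular": [0,0,0],"gripper": 0.5}
    - {"linear": [80,-200,-150],"angular": [0,0,0],"gripper": 0.5}
    - {"linear": [80,-240,-150],"angular": [0,0,0],"gripper": 0.5}
    - {"linear": [80,-250,-150],"angular": [0,0,0],"gripper": 0.5}
    - {"linear": [80,-250,-150],"angular": [0,0,0],"gripper": 0.5}
    - {"linear": [80,-250,-150],"angular": [0,0,0],"gripper": 0.5}

```text
time_s: 49.6
position: [0.4442, -0.2899, 0.2535]
tool_rot: [[-1.0, -0.0, -0.0], [-0.0, 1.0, 0.001], [0.0, 0.001, -1.0]]
ft_force: [0.0, 1.3, -0.6]
grip_width: 0.064
```

```bash
python3 - <<'E'
from ov import *
ov(12,[(.536,.091,.139,.018),(.466,.029,.149,.023),(.524,-.040,.129,.017),(.525,.3305,.12,.027)])
f=cv2.imread("pics/s12.png")[120:330,200:460]; cv2.imwrite("pics/s12z.png",cv2.resize(f,None,fx=3,fy=2.8,interpolation=cv2.INTER_CUBIC))
f=cv2.imread("pics/t12.png")[155:275,75:310]; cv2.imwrite("pics/t12z.png",cv2.resize(f,None,fx=3.4,fy=3.4,interpolation=cv2.INTER_CUBIC))
E
```

```text
(no output)
```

View pics/s12z.png

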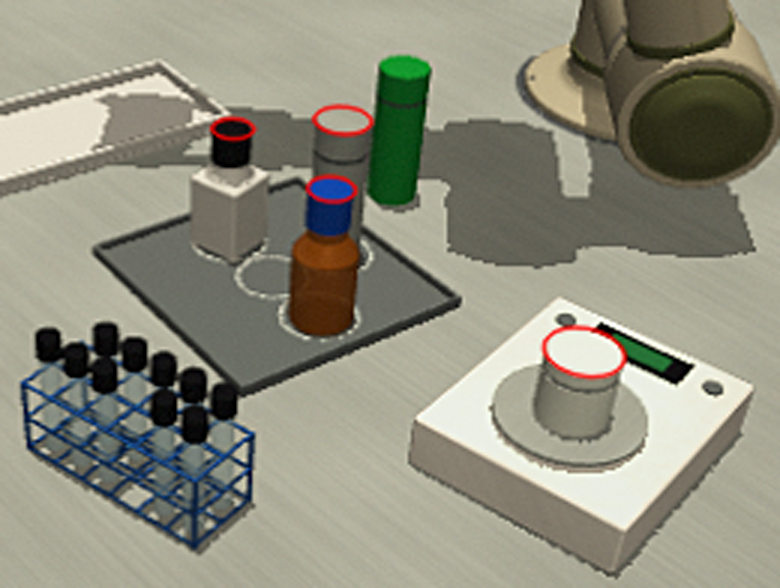

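View pics/t12z.png

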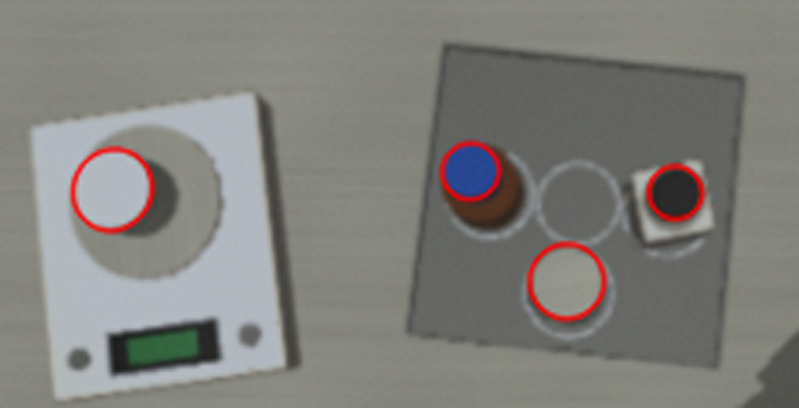

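All four stand upright with their tops inside the start/target rings in both views. Handing in.

```bash
python3 - <<'E'
from h import *
print(env.observe()["time_s"]); print(env.close_job())
E
```

```text
49.75
the job is handed in; nothing more can be done
None
```

I moved the square bottle, amber bottle and canister to the side tray and stood the jar on the balance pan. I then put the canister, amber bottle and square bottle back where they had stood. The job was handed in at 49.75 s of the 144 s allowed; no verdict is reported.

- **Final positions:** in the last scene and top pictures all four stand upright. The jar's lid and the three tops match the target and start rings I drew to within about 1–2 pixels (roughly 2–3 mm).
- **Jar after release:** an earlier check from above showed it centred on the pan.
- **Bystanders:** the gripper never went near the tube rack or the burner, and I saw no sign of either moving, but I did not measure their displacement.
- **Force:** readings at the end of each move stayed below 8 N.
- **Gripper:** it ended clear of everything.

No check failed or disagreed, apart from one move call refused because it lacked a turn value; it moved nothing and I sent it again with the turn included.

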